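# Clamp a glue-up of globe-stand discs in the bench press

## Task

Glue up a globe stand: stand the mixing cup that was left on the press upright in the white tray, then stack every small (62 mm) wooden disc squarely on the press's round pad and put the steel pressing plate on top, boss upwards. Swing the press arm fully shut over the stack, then tighten its big hex nut clockwise with short swings between the two cheeks until the sprung shoe bears firmly on the plate (10 to 15 N), let go, and leave the other things on the bench where they are.

Things in the scene. Friction and masses are not known exactly. Their poses are not given: they have to be found in the camera images.
- pad_centre (a point): centre of the top of the press's round wooden pad (72 mm across, top 26 mm above the bench) on its fixed grey bed, 150 x 250 x 20 mm. Its x and y axes are the press's x and y, z up. Columns 32 mm thick, 178 mm high, stand at its y = +95 and -95 mm: over the pad a wide gripper fits only with its long side near the press's x
- gate_hinge (a point): on the vertical hinge axis of the green swing arm, above the column at press y = +95 mm, at the level of the arm's top face (200 mm above the bench; underside 178 mm). The arm is 44 mm wide and runs 200 mm from the hinge along this point's -y axis; a tail of 110 mm runs along its +y axis
- gate (a joint): swing of the arm, rad: 0 = fully shut (hard stop; arm across to the other column, nut and shoe over the pad's centre); starts at 1.35 to 1.75 (open, arm pointing to press +x, away from the robot); grows anticlockwise from above. Hinge friction 0.4 N m; stays where it is left
- gate_knob (a point): middle of the black upright round grip on the arm's tail, 26 mm across, 40 mm tall, 90 mm from the hinge axis; its lower end is 6 mm above the tail, its middle 226 mm above the bench. Moves in an arc about gate_hinge: towards the robot from the hinge (press -x) when open, at press y = +185 mm when shut
- nut_centre (a point): centre of the steel hex nut on the arm, 95 mm from the hinge: 46 mm across flats, 53 over corners, 30 high, 2 mm above the arm's top. Turns with the nut; x is square to a pair of flats. Two cheeks 20 mm wide stand on the arm, before and behind the nut along its length, inner faces 31 mm from the nut's axis, 8 mm higher than it: fingers fit only at the arm's long sides and swing about 45 deg each way
- nut (a joint): turn of the nut, rad, 0 at the start, grows clockwise from above (tightening). It lowers the shoe (steel foot 42 mm across on a 1.5 N/mm spring with 24 mm travel) 7 mm per rad; the nut itself stays at its height. It takes 0.105 N m to turn free, then 0.007 N m more for every newton on the shoe; let go, it holds by friction up to 15 N on the shoe and from above that springs back to 15 N
- plate_c (a point): steel pressing plate, 0.25 kg: disc 62 mm across and 10 mm thick with a central boss 32 mm across and 14 mm high on its upper side; the point is at its centre, 12 mm above its underside; z up towards the boss
- disc0_c (a point): turned wooden disc, dark wood with a paler top, 62 mm across, 20 mm thick; the point is its centre, z up along its axis (may be absent)
- disc1_c (a point): turned wooden disc, dark wood with a paler top, 62 mm across, 20 mm thick; the point is its centre, z up along its axis (may be absent)
- disc2_c (a point): turned wooden disc, dark wood with a paler top, 62 mm across, 20 mm thick; the point is its centre, z up along its axis (may be absent)
- disc3_c (a point): turned wooden disc, dark wood with a paler top, 62 mm across, 20 mm thick; the point is its centre, z up along its axis (may be absent)
- cup_c (a point): orange plastic mixing cup, 62 mm high, 52 mm across at the foot and 60 mm at the rim, 3 mm wall, 60 g; the point is on its axis, half-way up; z towards the mouth. Starts standing on the press's pad
- tray_in (a point): centre of the floor (5 mm above the bench) of the white enamel tray, 150 mm along its x, 190 mm along its y, rim 12 mm high and 6 mm thick, fixed
- varnish: bystander: varnish tin, 84 mm across, 130 mm high; leave alone; origin under its centre
- glue: bystander: glue bottle, 56 mm across, 160 mm high; leave alone; origin under its centre
- bigdisc: bystander: large dark wooden disc, 120 mm across, 22 mm high; leave alone; origin under its centre
- ferrule: bystander: brass ferrule, 40 mm across, 45 mm high; leave alone; origin under its centre
- bowl: bystander: small dark wooden bowl, 100 mm across, 35 mm high; leave alone; origin under its centre
Not all that is in view belongs to the job. Leave any purple look-alike of the part that bears disc0_c alone.

How it is judged:
By the outcome, as a careful person would: the job done as asked, in the order asked, and still so for the second after the job is handed in, with the robot touching nothing.
Of disc0, disc1, disc2, disc3 only 2 to 4 are there at a start; the rules pass over those that are not, and their reading is None.
At some moment in a run one of cup may be knocked a few centimetres aside while the robot is not near it.
Once in a run the grip may slacken for a moment while it holds something.
It also fails if it takes over 210 s, if anything falls off the work surface, if the arm or the gripper's body presses on something with over 40 N, if the wrist force passes 120 N, or if a joint passes its speed limit or range.

## Robot

A 6-joint arm with a two-finger parallel gripper is mounted at the origin on the work surface. World frame = base frame: x ahead of the robot, y to its left, z up, the work surface at z = 0. Lengths are in m, angles in degrees, forces in N, time in s.
With the tool pointing down it reaches from about 0.35 to 0.875 m from the base axis. Payload 4.2 kg.
Tool frame: the origin (TCP) lies at the very end of the fingers, on their centre line; the grasp point (between the pads) lies 19 mm behind it; z points along the fingers, y is the line along which they close (so a half turn about z gives the same grasp; the last joint's range is limited). The gripper opens to 87 mm and grips with 3 to 60 N. Pads are 19 mm wide; open, the fingers measure 117 mm over their backs; the gripper's body (75 mm by 190 mm) begins 51 mm behind the grasp point.
Start: joints at [-55.6, 22.042, 0.453, 0, -68.411, -14.817], TCP at [0.21, -0.589, 0.223] pointing down, gripper open.
Joint ranges: [-179.83, 179.83], [-69.29, 118.12], [-61.27, 80.66], [-181.25, 117.63], [-171.15, -9.14], [-177.46, 177.46]. Speed limits (degrees/s): [159.86, 159.86, 180, 180, 180, 180].

## Interface

Orientations are given as a 3x3 rotation matrix whose columns are the frame's x, y, z axes.
In Python, from station import sense, optics, r gives the robot as it stands. The module is installed in compiled form; this text tells all that it offers.
- The arm moves only by the shell command python3 -m pendant 'ROWS' [OPENING]. ROWS is JSON, a list that holds one entry, the list of rows, each a list of 4 numbers: the shift along the tool's x, y, z normalised to -1 to 1, where 1 is 100 mm, then the turn about the tool's z normalised to -1 to 1, where 1 is 2 rad. A call has 1 to 8 rows; each row is the pose to reach, as a shift and turn from the pose commanded when the call began, along the tool's axes at that moment; what a row does not reach only later rows make up. A row lasts 1/10 s, in which the tool goes at most 50 mm and 8.59 degrees, less where a joint would pass 70% of its speed; a pose out of reach is approached as far as the arm can. A call with a number of a shift or a turn outside -1 to 1 is refused whole. A call with a gripper value outside its range is refused whole. OPENING is the closure, from 0 (fully open) to 1 (shut), set as the call begins (- or left out, the last holds). The fingers move at their own pace and stop on an object; the grip force is fixed at half the most. Time passes only in rows, so rows that repeat a pose let the fingers close. It gives the time, the measured TCP pose, the force, the opening and the grip force at its end, in the units of the state.
- sense(): the state, without advancing time (a new reading comes with each control period).
- optics.capture(name): name is "scene" or "top" or "wrist"; returns the picture (420x560x3 uint8, red, green, blue); there is no depth.
- optics.get_calibration(name): a dict with "camera_matrix" (3x3 intrinsics, pixels), "distortion" ([k1, k2, p1, p2, k3] as OpenCV has them; the pictures are not rectified), "camera_from_world" (4x4, takes a point from world to camera coordinates). Camera axes: x right, y down, z forward; pixel columns grow to the right and rows downward; lengths in m; the calibration is good to about 2 mm. A picture is of the moment at which its call begins: read the wrist's pose just before it. get_calibration takes no time and is no camera call; for the wrist camera it gives the pose at the moment of the call.
- r.finish_job(): hands the job in; it is judged then, once.
The state is a dict: "time_s": time; "joints": joint angles; "joint_velocities": joint speeds; "effort": joint torques, N m; "tcp_pos": TCP position; "ee_rot": TCP orientation; "wrist_force": force on the tool from outside, world axes, zero at the start; "moment": the same for the moment, N m; "gripper_width": opening from 0.0 (shut) to 1.0 (fully open); "gripper_force": force on a finger pad.
Only numpy, scipy, OpenCV 4.12 (cv2) and the standard library are available. Lean on these libraries where they do the work, as an engineer would, in place of code of your own. Each camera call takes 0.05 s, during which the arm holds its last target. There are 200 camera calls.

## Working session

There is one attempt and no reset: what is moved stays moved. The work goes in short steps, Python scripts to look and compute and a shell command to move; the robot and the scene stay as the last step left them, time stands still between calls to the robot, and variables do not carry over. Pictures are saved under pics/ and viewed, at most 14 in all, crops included, and the job is handed in when it is done.

```bash
mkdir -p pics; ls; python3 - <<'E'
from station import sense, optics, r
import cv2,numpy as np
for n in("scene","top","wrist"):
    im=optics.capture(n); cv2.imwrite(f"pics/{n}0.png",im[:,:,::-1])
    c=optics.get_calibration(n); print(n,np.round(c["camera_matrix"],1).tolist(),np.round(c["distortion"],3),np.round(c["camera_from_world"],3).tolist())
s=sense(); print({k:np.round(v,3).tolist() for k,v in s.items()})
E
```

```text
pics
scene [[383.4, 0.0, 277.5], [0.0, 383.4, 212.5], [0.0, 0.0, 1.0]] [0.03 0.   0.   0.   0.  ] [[0.869, 0.494, 0.006, -0.483], [0.318, -0.55, -0.772, -0.042], [-0.378, 0.673, -0.635, 1.479], [0.0, 0.0, 0.0, 1.0]]
top [[472.1, 0.0, 274.9], [0.0, 472.1, 208.8], [0.0, 0.0, 1.0]] [-0.053  0.     0.     0.     0.   ] [[-0.005, -1.0, 0.001, 0.029], [-0.997, 0.004, -0.078, 0.525], [0.078, -0.002, -0.997, 1.305], [0.0, 0.0, 0.0, 1.0]]
wrist [[319.3, 0.0, 278.1], [0.0, 319.3, 213.2], [0.0, 0.0, 1.0]] [-0.  0.  0.  0.  0.] [[-0.336, 0.942, 0.003, 0.623], [0.912, 0.324, 0.25, -0.03], [0.235, 0.086, -0.968, 0.39], [0.0, 0.0, 0.0, 1.0]]
{'time_s': 0.15, 'joints': [-55.598, 22.082, 0.398, -0.02, -68.412, -14.817], 'joint_velocities': [0.021, -0.116, 0.202, 0.095, -0.017, -0.096], 'effort': [-0.0, -39.105, 18.759, 4.222, 0.012, -0.0], 'tcp_pos': [0.209, -0.588, 0.222], 'ee_rot': [[-0.942, -0.335, -0.001], [-0.335, 0.942, 0.002], [0.0, 0.002, -1.0]], 'wrist_force': [-0.094, 0.868, -1.07], 'moment': [0.057, 0.015, -0.051], 'gripper_force': 0.0, 'gripper_width': 0.999}
```

View pics/top0.png

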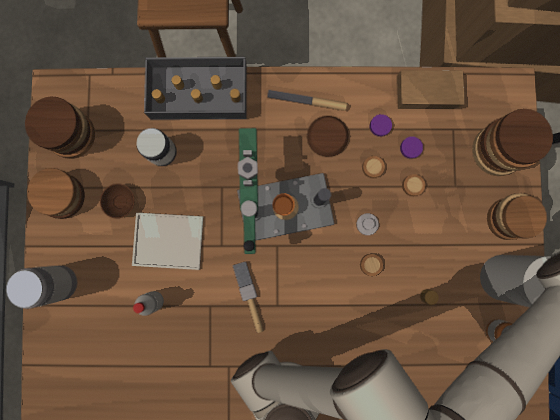

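View pics/scene0.png

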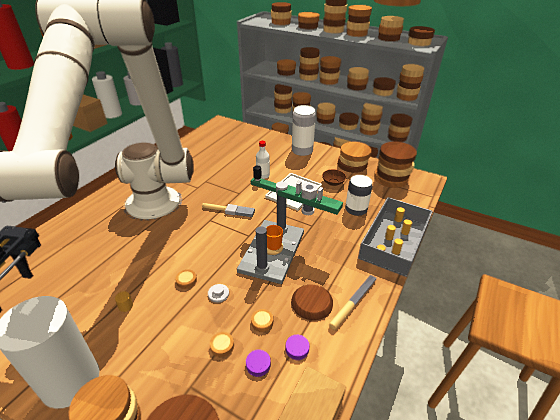

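Top view: pale-topped small discs at (374,167), (414,185), (372,264); purple look-alikes at (381,125), (412,147); plate at (367,224); the cup on the pad at (284,205), tray at (168,241), hinge (249,208), nut (248,168), knob (249,245). The scene view agrees: discs at (262,320), (221,345), (186,278). The pale discs fit disc*_c. Next I'll measure blobs from the two views.

```bash
cat > h.py <<'E'
from station import sense, optics, r
import cv2,numpy as np
def cap(n,save=None):
    c=optics.get_calibration(n); im=optics.capture(n)
    if save: cv2.imwrite(f"pics/{save}.png",im[:,:,::-1])
    return im,c
def ray(c,p):
    T=np.array(c["camera_from_world"]);R=T[:3,:3]
    u=cv2.undistortPoints(np.array([[p]],float),np.array(c["camera_matrix"]),np.array(c["distortion"]))[0,0]
    d=R.T@np.r_[u,1]; return -R.T@T[:3,3],d/np.linalg.norm(d)
def onz(c,p,z):
    o,d=ray(c,p); return o+d*(z-o[2])/d[2]
def tri(*cp):
    A=np.zeros((3,3));b=np.zeros(3);rs=[ray(c,p) for c,p in cp]
    for o,d in rs: M=np.eye(3)-np.outer(d,d);A+=M;b+=M@o
    x=np.linalg.solve(A,b); return x,max(np.linalg.norm((np.eye(3)-np.outer(d,d))@(x-o)) for o,d in rs)
def px(c,P):
    T=np.array(c["camera_from_world"]);return cv2.projectPoints(np.array([P],float),cv2.Rodrigues(T[:3,:3])[0],T[:3,3],np.array(c["camera_matrix"]),np.array(c["distortion"]))[0][0,0]
H={"pale":((10,60,170),(24,190,255)),"purple":((125,80,50),(160,255,255)),"orange":((4,190,90),(14,255,255)),"green":((60,80,30),(95,255,200)),"white":((0,0,185),(40,40,255)),"grey":((0,0,50),(180,40,255)),"dark":((0,0,0),(180,90,50))}
def blobs(im,col,mn=40,roi=None):
    """ellipse centre of each blob's hull: (u,v,area,major,minor)"""
    m=cv2.inRange(cv2.cvtColor(im,cv2.COLOR_RGB2HSV),*[np.array(x) for x in H[col]])
    if roi: k=np.zeros_like(m);k[roi[1]:roi[3],roi[0]:roi[2]]=1;m=m*k
    out=[]
    for q in cv2.findContours(m,cv2.RETR_EXTERNAL,cv2.CHAIN_APPROX_NONE)[0]:
        q=cv2.convexHull(q);a=cv2.contourArea(q)
        if a>mn and len(q)>=5:
            e=cv2.fitEllipse(q); out.append((*e[0],a,max(e[1]),min(e[1])))
    return sorted(out,key=lambda t:-t[2])
def rel(P,s=None):
    """shift in tool axes, units of 100 mm, from the TCP to world P"""
    s=s or sense(); return np.round(np.array(s["ee_rot"]).T@(np.array(P)-s["tcp_pos"])*10,3)
E
python3 - <<'E'
from h import *
I={n:cap(n) for n in("top","scene")}
for n in I:
    for col in("pale","purple","orange","green"):
        print(n,col,[tuple(np.round(b,1)) for b in blobs(I[n][0],col)][:9])
    for p in {"top":[(374,167),(367,224),(168,241),(248,168),(249,208),(322,196),(284,195),(340,160)],"scene":[(262,320),(218,293),(186,278)]}[n]:
        print(p,cv2.cvtColor(I[n][0],cv2.COLOR_RGB2HSV)[p[1],p[0]])
h=np.hstack([cv2.resize(I["top"][0][100:290,230:440],None,fx=1.9,fy=1.9),cv2.resize(I["scene"][0][170:360,170:380],None,fx=1.9,fy=1.9)])
cv2.imwrite("pics/crop1.png",h[:,:,::-1]);print(h.shape)
E
```

```text
top pale []
top purple [(np.float64(411.2), np.float64(147.1), np.float64(361.0), np.float64(22.7), np.float64(21.1)), (np.float64(380.5), np.float64(124.8), np.float64(357.0), np.float64(22.2), np.float64(21.2))]
top orange []
top green [(np.float64(247.5), np.float64(144.3), np.float64(495.0), np.float64(64.9), np.float64(17.5)), (np.float64(248.4), np.float64(188.5), np.float64(433.5), np.float64(59.2), np.float64(17.5)), (np.float64(249.4), np.float64(231.6), np.float64(362.0), np.float64(53.7), np.float64(12.3))]
(374, 167) [ 16 107 167]
(367, 224) [  9  18 145]
(168, 241) [ 18  33 170]
(248, 168) [135   7  73]
(249, 208) [  9  17 146]
(322, 196) [135   7  73]
(284, 195) [ 11 177  78]
(340, 160) [ 13 123 114]
scene pale [(np.float64(231.8), np.float64(314.1), np.float64(74608.5), np.float64(444.0), np.float64(305.6)), (np.float64(72.2), np.float64(267.8), np.float64(14068.0), np.float64(206.6), np.float64(105.4)), (np.float64(530.0), np.float64(324.4), np.float64(5631.0), np.float64(196.7), np.float64(68.7)), (np.float64(422.5), np.float64(189.0), np.float64(1298.0), np.float64(
[... 1721 characters left out ...]
.5), np.float64(203.9), np.float64(150.0)), (np.float64(98.4), np.float64(99.3), np.float64(4631.5), np.float64(110.1), np.float64(91.9)), (np.float64(39.6), np.float64(-158.3), np.float64(1455.5), np.float64(608.1), np.float64(49.3)), (np.float64(20.0), np.float64(25.3), np.float64(1310.5), np.float64(78.1), np.float64(44.1)), (np.float64(310.1), np.float64(198.4), np.float64(820.5), np.float64(77.4), np.float64(17.1)), (np.float64(265.3), np.float64(184.4), np.float64(192.5), np.float64(32.0), np.float64(10.0)), (np.float64(-0.8), np.float64(142.2), np.float64(43.0), np.float64(22.4), np.float64(7.7))]
(262, 320) [ 27  95 254]
(218, 293) [ 12  32 178]
(186, 278) [ 24 120 251]
(361, 798, 3)
```

View pics/crop1.png

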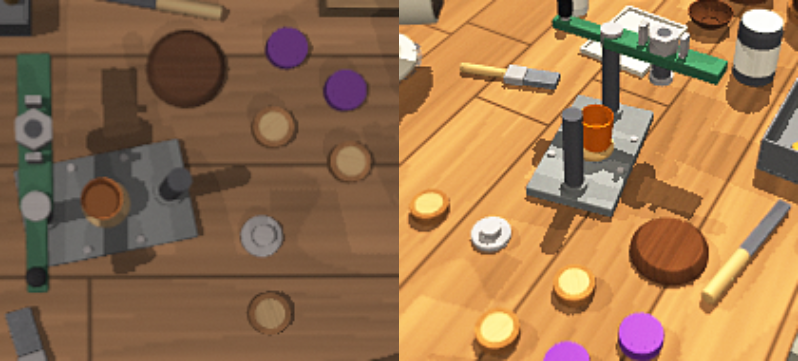

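The crop confirms three pale-topped discs and the plate (boss up); the purple ones are visibly different. Next come their heights and positions.

```bash
python3 - <<'E'
from h import *
I={n:cap(n) for n in("top","scene")}
H["pt"]=((10,60,135),(22,150,255));H["ps"]=((20,60,225),(32,150,255));H["wt"]=((0,0,120),(40,60,255));H["ws"]=((0,0,160),(40,60,255))
H["ot"]=((4,185,60),(13,255,255))
T=I["top"][1];S=I["scene"][1]
bt=blobs(I["top"][0],"pt",60);bs=blobs(I["scene"][0],"ps",60)
for b in bt:
    for s in bs:
        x,e=tri((T,b[:2]),(S,s[:2]))
        if e<.006 and -.02<x[2]<.1: print("pale",np.round(b,1),np.round(s,1),np.round(x,4),round(e,4))
for n,k,roi in(("top","wt",(340,200,395,250)),("scene","ws",(190,270,250,310)),("top","wt",(120,200,215,285)),("top","wt",(235,195,265,222)),("top","dark",(235,235,265,260)),("top","ot",(265,185,310,225)),("scene","orange",(255,220,290,255))):
    print(n,k,[(np.round(b,1).tolist(),np.round(onz(I[n][1],b[:2],.01),3).tolist()) for b in blobs(I[n][0],k,30,roi)][:3])
print("knob/hinge/col top @z",[np.round(onz(T,p,z),3).tolist() for p,z in(((249,245),.246),((249,208),.2),((248,168),.232),((322,194),.178))])
E
```

```text
pale [ 329.8  100.6 6065.   139.3   71.4] [341.7 312.4 169.   31.9   8.4] [ 0.8334 -0.1313  0.0265] 0.0003
pale [374.5 165.5 223.   18.2  16.4] [261.6 317.6 164.   16.   13.9] [ 0.6479 -0.2546  0.0226] 0.0018
pale [415.3 184.8 215.5  18.3  16.2] [221.2 341.8 196.   17.6  15.1] [ 0.5939 -0.3689  0.0211] 0.0034
pale [329.  103.3 193.5  39.9   7.5] [341.7 312.4 169.   31.9   8.4] [ 0.8299 -0.1285  0.0202] 0.0025
pale [371.8 264.6 179.5  15.6  15.3] [185.1 276.4 107.   14.7   9.9] [ 0.3688 -0.2419  0.0193] 0.0016
top wt [([367.1, 223.8, 337.5, 21.2, 21.2], [0.482, -0.234, 0.01])]
scene ws [([218.0, 292.0, 254.5, 20.8, 16.0], [0.487, -0.234, 0.01])]
top wt [([169.4, 241.4, 3569.5, 84.5, 72.8], [0.435, 0.325, 0.01])]
top wt [([248.3, 208.0, 166.5, 15.1, 14.8], [0.528, 0.102, 0.01])]
top dark [([249.1, 245.4, 83.0, 11.5, 10.1], [0.423, 0.1, 0.01])]
top ot []
scene orange [([273.4, 237.0, 332.5, 26.5, 19.2], [0.509, 0.052, 0.01])]
knob/hinge/col top @z [[0.424, 0.088, 0.246], [0.513, 0.09, 0.2], [0.606, 0.091, 0.232], [0.549, -0.09, 0.178]]
```

Triangulated heights (19–23 mm) match the 20 mm discs. The press yaw is about 11° and the pad is near (0.53, 0.00). I'll move up over the press and check with the wrist camera.

```bash
p="python3 -m pendant"
$p '[[[0,0,-1,0],[0,0,-1,0],[0,0,-1,0]]]' 0
$p '[[[-0.5,0.4,-0.4,0],[-1,0.8,-0.8,0],[-1,0.8,-0.8,0]]]'
$p '[[[-0.5,0.4,0,0],[-1,0.8,0,0],[-1,0.8,0,0]]]'
$p '[[[-0.5,0.4,0,0],[-1,0.8,0,0],[-1,0.8,0,0]]]'
$p '[[[-0.5,0.4,0,0],[-1,0.8,0,0],[-1,0.8,0,0]]]'
$p '[[[0,0,0,-0.0749],[0,0,0,-0.149],[0,0,0,-0.224],[0,0,0,-0.299],[0,0,0,-0.36],[0,0,0,-0.36]]]'
$p '[[[0,0,0,-0.0749],[0,0,0,-0.149],[0,0,0,-0.224],[0,0,0,-0.299],[0,0,0,-0.347],[0,0,0,-0.347],[0,0,0,-0.347]]]'
python3 - <<'E'
from h import *
cap("wrist","w1");cap("top","t1");s=sense();print(s["tcp_pos"],s["joints"],s["wrist_force"])
E
```

```text
time_s: 0.65
tcp_pos: [0.2103, -0.592, 0.3316]
ee_rot: [[-0.942, -0.336, 0.006], [-0.336, 0.942, -0.015], [-0.001, -0.017, -1.0]]
wrist_force: [0.8, -0.3, 0.1]
gripper_width: 1.0
gripper_force: 0.0
time_s: 0.95
tcp_pos: [0.2768, -0.4795, 0.4026]
ee_rot: [[-0.943, -0.334, -0.0], [-0.334, 0.943, 0.0], [0.0, 0.0, -1.0]]
wrist_force: [1.4, 0.2, 0.9]
gripper_width: 0.999
gripper_force: 0.0
time_s: 1.25
tcp_pos: [0.3449, -0.3692, 0.4026]
ee_rot: [[-0.941, -0.337, 0.002], [-0.337, 0.941, -0.0], [-0.002, -0.001, -1.0]]
wrist_force: [0.9, -0.6, 0.5]
gripper_width: 0.998
gripper_force: 0.0
time_s: 1.55
tcp_pos: [0.4123, -0.2603, 0.4021]
ee_rot: [[-0.941, -0.337, 0.001], [-0.337, 0.941, 0.0], [-0.001, -0.0, -1.0]]
wrist_force: [0.1, -0.6, 0.6]
gripper_width: 0.999
gripper_force: 0.0
time_s: 1.85
tcp_pos: [0.4798, -0.1513, 0.4018]
ee_rot: [[-0.941, -0.338, 0.001], [-0.338, 0.941, 0.001], [-0.001, 0.0, -1.0]]
wrist_force: [0.8, 0.2, 0.0]
gripper_width: 0.997
gripper_force: 0.0
time_s: 2.45
tcp_pos: [0.4786, -0.1539, 0.402]
ee_rot: [[-0.487, -0.873, 0.0], [-0.873, 0.487, 0.0], [-0.0, -0.0, -1.0]]
wrist_force: [-0.5, 0.7, 0.4]
gripper_width: 0.995
gripper_force: 0.0
time_s: 3.15
tcp_pos: [0.4786, -0.154, 0.402]
ee_rot: [[0.18, -0.984, 0.0], [-0.984, -0.18, 0.0], [-0.0, -0.0, -1.0]]
wrist_force: [0.1, -0.9, -0.5]
gripper_width: 1.001
gripper_force: 0.0
[ 0.47861909 -0.15398654  0.40203886] [ 6.95046941e-01  5.60105229e+00  3.65927337e+00 -3.52965839e-03
 -8.80538158e+01  9.76906699e+00] [ 0.36657613 -0.3107212   0.11808313]
```

View pics/w1.png

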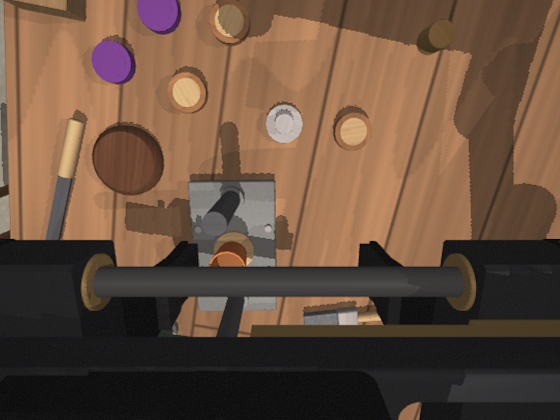

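Wrist view: discs at (187,92), (230,22), (352,131), plate (284,123), purple (113,62), (158,10), other column (222,210), cup rim partly hidden near (228,260), ferrule (437,37). No fourth disc so far. I'll back off to the left to see the press, and check the area the arm had hidden.

```bash
p="python3 -m pendant"
$p '[[[-0.5,0,0,0],[-1,0,0,0],[-1,0,0,0]]]'|head -2
$p '[[[-0.5,0,0,0],[-1,0,0,0],[-1,0,0,0],[-1,0,0,0]]]'|head -2
python3 - <<'E'
from h import *
H["pt"]=((10,60,135),(22,150,255))
im,c=cap("top","t2");print([np.round(b,0) for b in blobs(im,"pt",60)])
w,c=cap("wrist","w2");np.save("w2.npy",c["camera_from_world"])
h=np.hstack([im[:,260:],cv2.resize(w,(500,375))[:,:,:].copy() if 0 else np.zeros((420,0,3),np.uint8)])
cv2.imwrite("pics/both2.png",np.hstack([w[:330],im[60:390,330:]])[:,:,::-1])
E
```

```text
time_s: 3.55
tcp_pos: [0.4596, -0.0519, 0.4025]
time_s: 3.95
tcp_pos: [0.4418, 0.0433, 0.4022]
[array([ 316.,   99., 7090.,  171.,   75.]), array([ 327.,  294., 1744.,  135.,   21.]), array([  73.,  228., 1389.,   96.,   26.]), array([ 427.,  119., 1310.,   88.,   25.]), array([422.,  82., 836.,  49.,  28.]), array([512.,  98., 764.,  66.,  23.]), array([499., 149., 590.,  50.,  46.]), array([119.,  79., 494.,  58.,  15.]), array([224., 294., 474.,  50.,  19.]), array([322.,  69., 474., 167.,   5.]), array([459., 311., 428.,  45.,  16.]), array([ 78., 249., 413., 111.,   8.]), array([427., 227., 384.,  40.,  17.]), array([474., 225., 363.,  38.,  20.]), array([534., 315., 360.,  39.,  17.]), array([517., 361., 329.,  65.,  20.]), array([524., 357., 306.,  61.,   8.]), array([325., 275., 271.,  91.,   7.]), array([463., 290., 245.,  52.,   8.]), array([507., 248., 242., 136.,   4.]), array([374., 166., 228.,  20.,  16.]), array([389., 330., 224.,  50.,   8.]), array([425., 103., 216.,  39.,  15.]), array([415., 184., 204.,  20.,  15.]), array([329., 103., 195.,  41.,   7.]), array([513.,  80., 181.,  28.,  10.]), array([212., 123., 164.,  27.,  11.]), array([329., 230., 162.,  40.,   6.]), array([268., 296., 156.,  23.,  12.]), array([253., 315., 156.,  39.,   6.]), array([514., 204., 138.,  29.,  18.]), array([ 53., 186., 135.,  50.,   5.]), array([ 49., 205., 130.,  36.,   6.]), array([433., 297., 106.,  15.,  10.]), array([369., 266., 101.,  17.,   9.]), array([46., 95., 92., 34.,  5.]), array([466.,  80.,  78.,  33.,   7.]), array([450., 257.,  74.,  42.,   3.]), array([468., 301.,  72.,  29.,   6.]), array([489., 344.,  66.,  24.,   4.]), array([528., 344.,  63.,  24.,   5.]), array([405.,  88.,  63.,  13.,   9.])]
```

View pics/both2.png

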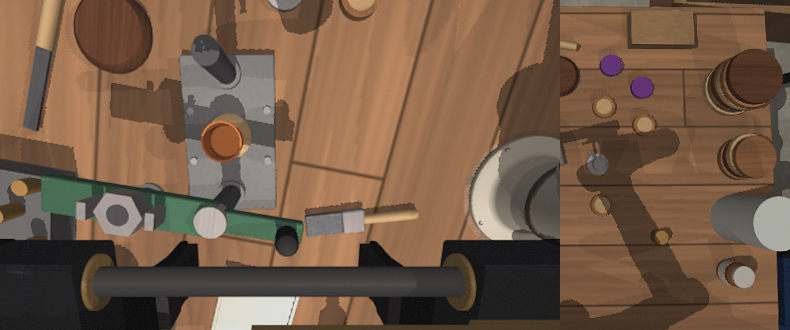

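The wrist view now shows the cup mouth at (223,140), column (205,45), hinge cap (210,222), nut (117,214), knob (286,238) and tray bottom. In the top view, an unknown round thing at about (510,335) was under the arm, so I'll enlarge it.

```bash
python3 - <<'E'
import cv2
a=cv2.imread("pics/t2.png")[290:380,460:560];b=cv2.imread("pics/w1.png")[0:60,180:280]
cv2.imwrite("pics/crop3.png",cv2.resize(a,None,fx=5,fy=5,interpolation=cv2.INTER_CUBIC))
from h import *
c=optics.get_calibration("top");print(onz(c,(505,333),.02),onz(c,(499,342),.02))
E
```

```text
[ 0.173297   -0.61557839  0.02      ] [ 0.14870449 -0.59766327  0.02      ]
```

View pics/crop3.png

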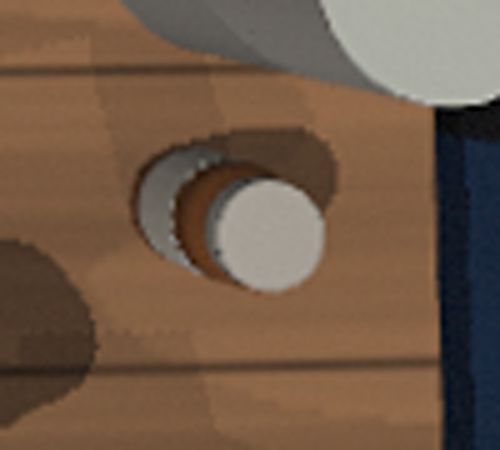

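That is a capped jar, not a disc, so there are three discs. Next, wrist stereo of the press parts.

```bash
p="python3 -m pendant"
python3 - <<'E'
import cv2
h=cv2.cvtColor(cv2.imread("pics/w2.png"),cv2.COLOR_BGR2HSV)
for n,q in dict(cupwall=(205,145),cupin=(223,140),ring=(223,118),pad=(240,125),column=(203,45),hinge=(210,222),nuttop=(104,214),nuthole=(117,214),knob=(286,236),arm=(170,215),bed=(190,150),bed2=(260,150),tray=(255,312),table=(150,280)).items(): print(n,h[q[1],q[0]])
E
$p '[[[-0.4,0,0,0],[-0.7,-0.3,0,0],[-0.7,-0.3,0,0],[-0.7,-0.3,0,0]]]'|head -2
python3 - <<'E'
from h import *
cap("wrist","w3");print(np.save("w3.npy",optics.get_calibration("wrist")["camera_from_world"]))
E
```

```text
cupwall [ 10 173 103]
cupin [ 11 168 152]
ring [ 17 108 139]
pad [ 15 106 118]
column [150   7  75]
hinge [ 12  24 194]
nuttop [ 11  24 173]
nuthole [173  12  86]
knob [ 0 16 47]
arm [ 69  84 124]
bed [ 20  12 126]
bed2 [ 20  11 137]
tray [ 30   8 222]
table [15  8 67]
time_s: 4.45
tcp_pos: [0.4591, 0.116, 0.4013]
None
```

View pics/w3.png

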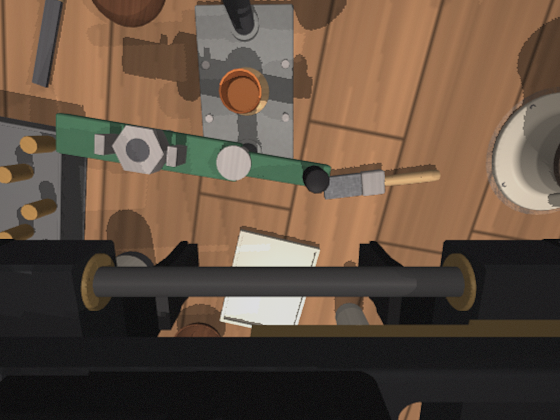

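w3: nut (138,149), hinge cap (233,162), knob (316,179), cup mouth (241,91), and the bed with bolts at (206,63), (285,64), (209,118), (286,118). Triangulating these with w2.

```bash
python3 - <<'E'
from h import *
K=optics.get_calibration("wrist")
ims={k:cv2.imread(f"pics/{k}.png")[:,:,::-1] for k in("w2","w3")}
cs={k:dict(K,camera_from_world=np.load(k+".npy")) for k in ims}
H.update(steel=((0,10,150),(30,45,255)),blk=((0,0,15),(180,70,62)),cup=((4,150,60),(13,255,255)),hole=((0,0,40),(180,25,115)))
R={"hinge":("steel",(185,195,235,245),(212,140,255,185)),"nut":("steel",(92,185,145,240),(112,122,164,175)),"nuthole":("hole",(102,200,132,230),(122,134,154,166)),"knobtop":("blk",(266,215,305,250),(300,160,335,195)),"cup":("cup",(190,105,260,170),(212,60,275,122))}
def first(im,k,roi):
    b=blobs(im,k,25,roi);return b[0]
P={}
for n,(k,r2,r3) in R.items():
    a=first(ims["w2"],k,r2);b=first(ims["w3"],k,r3)
    x,e=tri((cs["w2"],a[:2]),(cs["w3"],b[:2]));P[n]=x
    print(n,np.round(a,1),np.round(b,1),np.round(x,4),round(e,4))
h=P["hinge"];hd=(P["nuthole"]-h)[:2];print("arm dir",np.degrees(np.arctan2(hd[1],hd[0])),np.linalg.norm(hd),"knob r",np.linalg.norm((P["knobtop"]-h)[:2]))
# bolts on bed: quad mean
for q2,q3 in(((267,110),(285,64)),((194,160),(209,118)),((265,160),(286,118)),((190,111),(206,63))):
    print(np.round(tri((cs["w2"],q2),(cs["w3"],q3))[0],4))
# bed corners: min-area rect of grey area
for k,roi in(("w3",(190,0,300,140)),("w2",(170,40,285,215))):
    m=cv2.inRange(cv2.cvtColor(ims[k].copy(),cv2.COLOR_RGB2HSV),(0,0,50),(180,30,180));z=np.zeros_like(m);z[roi[1]:roi[3],roi[0]:roi[2]]=m[roi[1]:roi[3],roi[0]:roi[2]]
    q=max(cv2.findContours(z,cv2.RETR_EXTERNAL,2)[0],key=cv2.contourArea);w=np.array([onz(cs[k],p,.02)[:2] for p in q[:,0].astype(float)])
    rc=cv2.minAreaRect((w*1000).astype(np.float32));print(k,"bed rect mm",rc,np.round(cv2.boxPoints(rc)).tolist())
# tray
k="w3";m=cv2.inRange(cv2.cvtColor(ims[k].copy(),cv2.COLOR_RGB2HSV),(0,0,195),(180,40,255));m[:225]=0;m[330:]=0;m[:,:215]=0;m[:,325:]=0
q=np.argwhere(m>0);print("tray px",q.min(0),q.max(0))
for p in((241,228),(319,247),(221,321)): print(np.round(onz(cs[k],p,.012),3))
E
```

```text
hinge [209.7 222.5 760.5  32.6  30.3] [233.3 162.6 883.   34.5  33.2] [0.5131 0.0917 0.2102] 0.0
nut [ 117.3  214.8 1416.5   47.2   41.3] [ 137.5  149.5 1693.    51.2   47.1] [0.6073 0.0934 0.2347] 0.0002
nuthole [116.9 214.9 352.   23.   20.1] [137.2 149.8 400.5  24.1  21.9] [0.608  0.0938 0.2338] 0.0001
knobtop [286.3 240.2 469.   30.9  23.7] [315.3 178.6 535.   29.   24.5] [0.4235 0.0902 0.2291] 0.0001
cup [ 221.4  140.7 1290.5   41.6   39.9] [ 240.    90.6 1436.    44.9   41.6] [0.5331 0.0055 0.0864] 0.0001
arm dir 1.2649754593414753 0.0950040340373169 knob r 0.08956675240427624
[ 0.4782 -0.0524  0.0195]
[0.5861 0.0502 0.0158]
[0.4644 0.027  0.0337]
[ 0.5947 -0.0276  0.0437]
w3 bed rect mm ((536.9325561523438, -24.75641632080078), (147.4361572265625, 198.17897033691406), 11.115586280822754) [[445.0, 58.0], [484.0, -136.0], [628.0, -108.0], [590.0, 87.0]]
w2 bed rect mm ((533.3887939453125, -11.048324584960938), (148.4134063720703, 267.7288513183594), 11.10017204284668) [[435.0, 106.0], [486.0, -157.0], [632.0, -128.0], [580.0, 135.0]]
tray px [231 220] [327 319]
[0.506 0.229 0.012]
[0.359 0.239 0.012]
[0.515 0.424 0.012]
```

Checks hold: nut 95.0 mm and knob 89.6 mm from the hinge, cup rim at 86 mm, bed 148 mm wide. Press yaw is 11.1°, pad (0.5314, -0.0015), gate about 1.40 rad, tray centre (0.437, 0.332). First move is to get above the cup.

```bash
p="python3 -m pendant"
$p '[[[0.4,-0.2,0,0],[0.8,-0.4,0,0],[1,-0.53,0,0],[1,-0.53,0,0]]]'|head -2
$p '[[[0.22,0,0,0.006],[0.22,0,0.4,0.006],[0.22,0,0.8,0.006],[0.22,0,1,0.006],[0.22,0,1,0.006],[0.22,0,1,0.006]]]'
python3 - <<'E'
from h import *
print(rel((.5331,.0055,.055)), px(optics.get_calibration("wrist"),(.5331,.0055,.088)))
T=optics.get_calibration("top");im,_=cap("top");H["cup"]=((4,150,50),(13,255,255));print([ (np.round(b,1),np.round(onz(T,b[:2],.088),3)) for b in blobs(im,"cup",30,(260,180,310,230))])
E
```

```text
time_s: 4.9
tcp_pos: [0.5299, 0.0249, 0.4014]
time_s: 5.5
tcp_pos: [0.5331, 0.0063, 0.3035]
ee_rot: [[0.172, -0.985, 0.002], [-0.985, -0.172, -0.0], [0.001, -0.002, -1.0]]
wrist_force: [0.3, -0.8, 0.3]
gripper_width: 0.995
gripper_force: 0.0
[0.006 0.006 2.485] [278.46542462 188.17279394]
[(array([287. , 206.7,  98. ,  18.4,  12.9]), array([ 0.525, -0.005,  0.088]))]
```

```bash
p="python3 -m pendant"
$p '[[[0,0,0.4,-0.0105],[0,0,0.8,-0.0105],[0,0,1,-0.0105],[0,0,1,-0.0105]]]'|head -2
$p '[[[0,0,0.3,0],[0,0,0.6,0],[0,0,0.9,0],[0,0,1,0],[0,0,1,0]]]'|head -5
$p '[[[0,0,0.25,0],[0,0,0.485,0],[0,0,0.485,0],[0,0,0.485,0]]]'
$p '[[[0,0,0,0],[0,0,0,0],[0,0,0,0],[0,0,0,0],[0,0,0,0],[0,0,0,0],[0,0,0,0],[0,0,0,0]]]' 1
```

```text
time_s: 5.95
tcp_pos: [0.5321, 0.0066, 0.2008]
time_s: 6.45
tcp_pos: [0.5339, 0.0069, 0.1028]
ee_rot: [[0.193, -0.981, 0.001], [-0.981, -0.193, -0.0], [0.0, -0.001, -1.0]]
wrist_force: [0.3, 0.1, 0.3]
gripper_width: 1.004
time_s: 6.85
tcp_pos: [0.5348, 0.0071, 0.0556]
ee_rot: [[0.194, -0.981, 0.003], [-0.981, -0.194, 0.0], [0.0, -0.003, -1.0]]
wrist_force: [0.1, 0.6, -0.4]
gripper_width: 0.997
gripper_force: 0.0
time_s: 7.65
tcp_pos: [0.5332, 0.0068, 0.0539]
ee_rot: [[0.193, -0.981, 0.0], [-0.981, -0.193, -0.0], [0.0, -0.0, -1.0]]
wrist_force: [-1.0, 0.0, 4.6]
gripper_width: 0.666
gripper_force: 29.8
```

The cup is gripped (58 mm). Now I'll lift it over the gate and carry it to the tray.

```bash
p="python3 -m pendant"
$p '[[[0,0,-0.4,0],[0,0,-0.8,0],[0,0,-1,0],[0,0,-1,0]]]'|head -2
$p '[[[0,0,-0.4,0],[0,0,-0.8,0],[0,0,-1,0]]]'|head -2
$p '[[[0,0,-0.4,0],[0,0,-0.75,0],[0,0,-0.75,0]]]'|tail -2
$p '[[[-0.4,0.1,0,0],[-0.8,0.1,0,0],[-1,0.1,0,0],[-1,0.1,0,0]]]'|head -2
$p '[[[-0.4,0.1,0,0],[-0.8,0.1,0,0],[-1,0.1,0,0],[-1,0.1,0,0]]]'|head -2
$p '[[[-0.4,0.1,0,0],[-0.8,0.1,0,0],[-1,0.1,0,0],[-1,0.1,0,0]]]'|head -2
$p '[[[-0.35,0,0,0],[-0.35,0,0,0],[-0.35,0,0,0]]]'
python3 -c "
from h import *
print(rel((.437,.332,.0335)))"
```

```text
time_s: 8.05
tcp_pos: [0.5349, 0.0072, 0.1564]
time_s: 8.35
tcp_pos: [0.5337, 0.0068, 0.2551]
gripper_width: 0.663
gripper_force: 29.8
time_s: 9.05
tcp_pos: [0.5029, 0.1049, 0.3259]
time_s: 9.45
tcp_pos: [0.4743, 0.2004, 0.3264]
time_s: 9.85
tcp_pos: [0.4456, 0.2961, 0.3266]
time_s: 10.15
tcp_pos: [0.4393, 0.3285, 0.3275]
ee_rot: [[0.192, -0.981, -0.001], [-0.981, -0.192, -0.002], [0.002, 0.002, -1.0]]
wrist_force: [-0.7, 0.4, -1.9]
gripper_width: 0.662
gripper_force: 29.8
[-0.044  0.01   2.94 ]
```

```bash
p="python3 -m pendant"
$p '[[[0,0,0.4,0],[0,0,0.8,0],[0,0,1,0],[0,0,1,0]]]'|head -2
$p '[[[0,0,0.4,0],[0,0,0.8,0],[0,0,1,0],[0,0,1,0]]]'|head -2
$p '[[[0,0,0.3,0],[0,0,0.6,0],[0,0,0.8,0],[0,0,0.8,0]]]'
$p '[[[0,0,0.05,0],[0,0,0.1,0],[0,0,0.13,0],[0,0,0.13,0]]]'
python3 -c "
from h import *
print(rel((.437,.332,.0335)))"
```

```text
time_s: 10.55
tcp_pos: [0.4379, 0.3264, 0.225]
time_s: 10.95
tcp_pos: [0.4387, 0.3278, 0.127]
time_s: 11.35
tcp_pos: [0.4393, 0.3291, 0.0484]
ee_rot: [[0.192, -0.981, -0.001], [-0.981, -0.192, -0.002], [0.001, 0.001, -1.0]]
wrist_force: [0.9, 0.1, -0.6]
gripper_width: 0.661
gripper_force: 29.8
time_s: 11.75
tcp_pos: [0.4392, 0.3299, 0.0359]
ee_rot: [[0.193, -0.981, 0.0], [-0.981, -0.193, 0.0], [-0.0, -0.0, -1.0]]
wrist_force: [0.8, 0.6, -0.8]
gripper_width: 0.663
gripper_force: 29.8
[-0.025  0.017  0.024]
```

```bash
p="python3 -m pendant"
$p '[[[0,0,0.012,0],[0,0,0.024,0],[0,0,0.024,0],[0,0,0.024,0]]]'|sed -n '2p;7p;4,5p'
$p '[[[0,0,0,0],[0,0,0,0],[0,0,0,0],[0,0,0,0],[0,0,0,0],[0,0,0,0],[0,0,0,0]]]' 0|tail -2
$p '[[[0,0,-0.2,0],[0,0,-0.6,0],[0,0,-1,0]]]'|head -2
$p '[[[0,0,-0.4,0],[0,0,-0.8,0],[0,0,-1,0]]]'|head -2
$p '[[[0,0,-0.4,0],[0,0,-0.8,0],[0,0,-1,0]]]'|head -2
$p '[[[0.4,0,-0.2,0],[0.8,0,-0.3,0],[1,0,-0.5,0]]]'|head -2
$p '[[[0.4,0,0,0],[0.8,0,0,0],[1,0,0,0]]]'|head -2
$p '[[[0.4,0,0,0],[0.8,0,0,0],[1,0,0,0],[1,0,0,0]]]'|head -2
python3 - <<'E'
from h import *
T=optics.get_calibration("top");im,_=cap("top","t3");H["cup"]=((4,150,50),(13,255,255));print([ (np.round(b,1),np.round(onz(T,b[:2],.067),3)) for b in blobs(im,"cup",30)][:4]);S,c=cap("scene","s3")
a=np.hstack([cv2.resize(im[195:295,110:260],None,fx=2.6,fy=2.6),cv2.resize(S[140:240,240:390],None,fx=2.6,fy=2.6)]);cv2.imwrite("pics/crop4.png",a[:,:,::-1])
E
```

```text
tcp_pos: [0.4393, 0.33, 0.0339]
wrist_force: [-0.6, -1.2, 5.5]
gripper_width: 0.661
gripper_width: 0.996
gripper_force: 0.0
time_s: 13.15
tcp_pos: [0.4386, 0.3292, 0.1336]
time_s: 13.45
tcp_pos: [0.4401, 0.3306, 0.2375]
time_s: 13.75
tcp_pos: [0.4398, 0.3302, 0.3374]
time_s: 14.05
tcp_pos: [0.4576, 0.2292, 0.3831]
time_s: 14.35
tcp_pos: [0.4774, 0.131, 0.3836]
time_s: 14.75
tcp_pos: [0.4968, 0.0332, 0.383]
[(array([508.1, 334.6, 281.5,  27.8,  23.3]), array([ 0.178, -0.601,  0.067]))]
```

View pics/crop4.png

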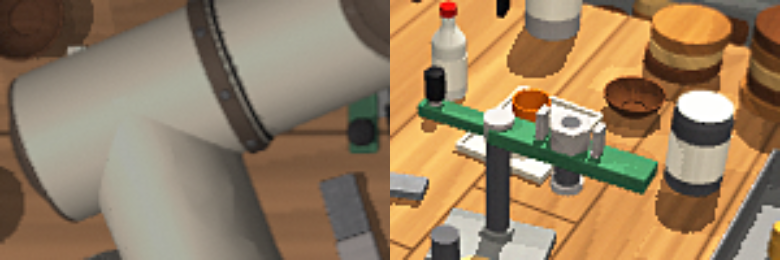

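The cup stands upright in the tray. Next, the wrist camera views of the discs.

```bash
p="python3 -m pendant"
$p '[[[0.4,0,0,0],[0.8,0,0,0],[1,-0.1,0,0],[1,-0.1,0,0],[1,-0.1,0,0]]]' 0.12|head -2
python3 - <<'E'
from h import *
cap("wrist","w4");np.save("w4.npy",optics.get_calibration("wrist")["camera_from_world"])
E
$p '[[[0.4,0,0,0],[0.8,0,0,0],[0.8,0,0,0],[0.8,0,0,0]]]'|head -2
cat > disc.py <<'E'
from h import *
cap("wrist","w5");np.save("w5.npy",optics.get_calibration("wrist")["camera_from_world"])
K=optics.get_calibration("wrist")
ims={k:cv2.imread(f"pics/{k}.png")[:,:,::-1].copy() for k in("w4","w5")}
cs={k:dict(K,camera_from_world=np.load(k+".npy")) for k in ims}
H.update(pw=((17,40,175),(28,140,255)),stl=((0,0,120),(30,45,255)))
for n,G,z in(("A",(.648,-.255),.02),("B",(.594,-.369),.02),("C",(.369,-.242),.02),("plate",(.482,-.234),.024)):
    o=[]
    for k in ims:
        u=px(cs[k],(*G,z)).astype(int);r_=28
        if not(0<u[0]<560 and 0<u[1]<235): print(n,k,"out",u);continue
        roi=(max(u[0]-r_,0),max(u[1]-r_,0),u[0]+r_,min(u[1]+r_,236))
        hs=cv2.cvtColor(ims[k],cv2.COLOR_RGB2HSV)[u[1],u[0]]
        b=blobs(ims[k],"stl" if n=="plate" else "pw",60,roi);o.append((cs[k],b[0][:2]) if b else None)
        print(n,k,u,hs,[np.round(q,1).tolist() for q in b][:2],b and np.round(onz(cs[k],b[0][:2],z),4))
    o=[q for q in o if q]
    if len(o)==2: x,e=tri(*o);print(n,np.round(x,4),round(e,4))
E
python3 disc.py
```

```text
time_s: 15.35
tcp_pos: [0.5259, -0.06, 0.3827]
time_s: 15.8
tcp_pos: [0.5413, -0.1388, 0.383]
A w4 [222  26] [ 17 105 220] [[222.5, 29.3, 648.0, 31.6, 28.1]] [ 0.6475 -0.2519  0.02  ]
A w5 [224  84] [ 17 105 221] [[224.8, 87.4, 597.5, 29.5, 26.5]] [ 0.6475 -0.2514  0.02  ]
A [ 0.6469 -0.2512  0.0232] 0.0001
B w4 out [273 -53]
B w5 [273  10] [ 17 107 143] [] []
C w4 [401  75] [ 16 109 209] [] []
C w5 [396 129] [ 16 110 213] [] []
plate w4 [328  65] [ 10  23 200] [[326.1, 67.5, 1316.5, 43.2, 39.3]] [ 0.4855 -0.2302  0.024 ]
plate w5 [326 120] [ 12  22 199] [[324.3, 121.0, 1141.5, 39.5, 37.6]] [ 0.4859 -0.2326  0.024 ]
plate [ 0.4837 -0.2335  0.0071] 0.0
```

```bash
sed -i 's/pw=((17,40,175)/pw=((14,40,165)/' disc.py; p="python3 -m pendant"
sed -i 's/^cap(/#cap(/' disc.py; python3 disc.py | grep -E '^C'
python3 -c "
from h import *
print(rel((.647,-.2515,.004)))"
```

```text
C w4 [401  75] [ 16 109 209] [[401.8, 75.9, 704.5, 32.0, 28.7]] [ 0.3689 -0.2418  0.02  ]
C w5 [396 129] [ 16 110 213] [[396.9, 130.3, 626.0, 30.1, 27.2]] [ 0.3688 -0.2415  0.02  ]
C [ 0.3697 -0.2413  0.0225] 0.0
[ 1.317 -0.818  3.792]
```

```bash
p="python3 -m pendant"
$p '[[[0.4,-0.25,0,0],[0.8,-0.5,0,0],[1,-0.818,0,0],[1,-0.818,0,0]]]'|head -2
$p '[[[0.317,0,0.4,0],[0.317,0,0.8,0],[0.317,0,1,0]]]'|head -2
$p '[[[0,0,0.4,0],[0,0,0.8,0],[0,0,1,0]]]'|head -2
$p '[[[0,0,0.4,0],[0,0,0.8,0],[0,0,1,0],[0,0,1,0]]]'|head -2
python3 -c "
from h import *
print(rel((.647,-.2515,.004)))"
```

```text
time_s: 16.25
tcp_pos: [0.644, -0.2212, 0.3784]
time_s: 16.55
tcp_pos: [0.6454, -0.2507, 0.2789]
time_s: 16.85
tcp_pos: [0.645, -0.2499, 0.1797]
time_s: 17.25
tcp_pos: [0.6446, -0.2502, 0.0798]
[ 0.02  -0.026  0.758]
```

```bash
p="python3 -m pendant"
$p '[[[0.02,-0.026,0.3,0],[0.02,-0.026,0.6,0],[0.02,-0.026,0.75,0],[0.02,-0.026,0.75,0],[0.02,-0.026,0.75,0]]]'|sed -n '2p;6p'
$p '[[[0,0,0,0],[0,0,0,0],[0,0,0,0],[0,0,0,0],[0,0,0,0],[0,0,0,0]]]' 1 |sed -n '2p;6,8p'
$p '[[[0,0,-0.2,0],[0,0,-0.5,0],[0,0,-0.9,0],[0,0,-1,0]]]'|sed -n '2p;6,8p'
$p '[[[0,0,-0.4,0],[0,0,-0.8,0],[0,0,-1,0]]]'|sed -n '2p;6,8p'
$p '[[[0,0,-0.4,0],[0,0,-0.6,0],[0,0,-0.6,0],[0,0,-0.6,0]]]'|sed -n '2p;6,8p'
python3 -c "
from h import *
print(rel((.5314,-.0015,.030)))"
```

```text
tcp_pos: [0.6513, -0.2542, 0.0101]
gripper_force: 0.0
tcp_pos: [0.6504, -0.2545, 0.0095]
gripper_force: 30.0
tcp_pos: [0.6527, -0.2552, 0.1133]
gripper_force: 30.0
tcp_pos: [0.6512, -0.2548, 0.2118]
gripper_force: 30.0
tcp_pos: [0.6496, -0.2539, 0.267]
gripper_force: 30.0
[-2.701  0.672  2.374]
```

```bash
python3 -m pendant '[[[0,0,0,0],[0,0,0,0]]]'; python3 - <<'E'
from h import *
s=sense();print(rel((.5314,-.0015,.03)),s["moment"])
w,_=cap("wrist");a,_=cap("scene")
cv2.imwrite("pics/g1.png",np.hstack([w[200:,:],cv2.resize(a[180:360,150:350],(240,220))])[:,:,::-1])
E
```

```text
time_s: 19.65
tcp_pos: [0.6493, -0.2541, 0.2659]
ee_rot: [[0.193, -0.981, -0.004], [-0.981, -0.193, 0.001], [-0.002, 0.003, -1.0]]
wrist_force: [-0.3, -0.2, -0.2]
gripper_width: 0.702
gripper_force: 30.0
[-2.702  0.662  2.365] [0.01747388 0.09030419 0.0723953 ]
```

View pics/g1.png

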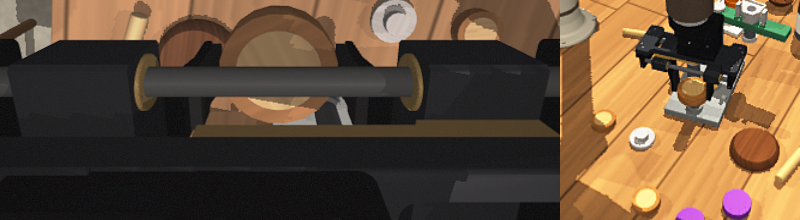

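```bash
python3 - <<'E'
from h import *
a,c=cap("scene");u=px(c,(.649,-.254,.29)).astype(int);print(u)
hs=cv2.cvtColor(a,cv2.COLOR_RGB2HSV)
k=a[u[1]-45:u[1]+45,u[0]-45:u[0]+45];w,_=cap("wrist")
cv2.imwrite("pics/g2.png",np.hstack([cv2.resize(k,(360,360),interpolation=cv2.INTER_CUBIC),cv2.resize(w[190:340,190:370],(430,360))])[:,:,::-1])
E
```

```text
[259 247]
```

View pics/g2.png

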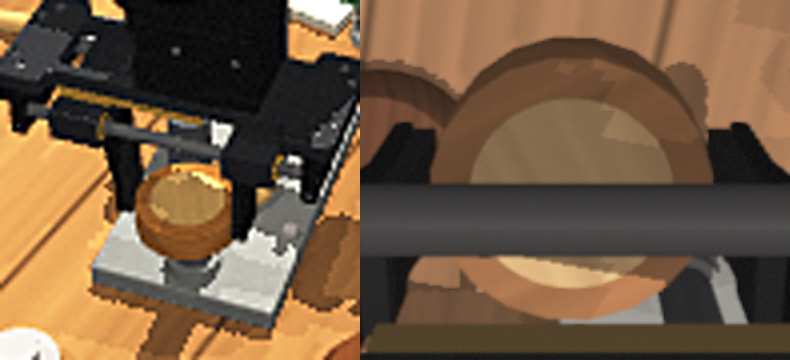

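The disc is held level: in the wrist crop its top face is about 118 px wide and 106 px tall, centred near (280,270), which fits a flat disc. Working out its offset from the tool centre.

```bash
python3 - <<'E'
from h import *
s=sense();c=optics.get_calibration("wrist");R=np.array(s["ee_rot"])
for dz in(.0105,.016):
    P=onz(c,(279.6,270),s["tcp_pos"][2]+dz);print(dz,np.round(R.T@(P-s["tcp_pos"])*1000,1))
print("tcp px",px(c,np.array(s["tcp_pos"])), s["tcp_pos"])
im,_=cap("wrist");g=cv2.cvtColor(im,cv2.COLOR_RGB2HSV)[195:330,280];print([(195+i,*v) for i,v in enumerate(g.tolist())][::3])
E
```

```text
0.0105 [ -1.9   0.9 -10.5]
0.016 [  0.6   0.9 -16. ]
tcp px [277.87559014 258.58574405] [ 0.64982849 -0.25424958  0.26734794]
[(195, 13, 122, 182), (198, 13, 123, 180), (201, 13, 123, 178), (204, 13, 122, 180), (207, 13, 131, 66), (210, 13, 121, 78), (213, 12, 129, 77), (216, 13, 137, 117), (219, 13, 134, 112), (222, 12, 131, 115), (225, 13, 131, 111), (228, 13, 135, 108), (231, 16, 113, 120), (234, 15, 108, 130), (237, 16, 107, 131), (240, 16, 104, 132), (243, 16, 105, 131), (246, 16, 105, 134), (249, 16, 107, 136), (252, 16, 106, 135), (255, 16, 105, 131), (258, 16, 106, 130), (261, 16, 104, 132), (264, 16, 104, 132), (267, 105, 13, 39), (270, 170, 13, 57), (273, 15, 8, 61), (276, 10, 12, 66), (279, 170, 11, 70), (282, 8, 13, 77), (285, 15, 13, 80), (288, 15, 7, 72), (291, 0, 11, 70), (294, 0, 12, 64), (297, 15, 101, 114), (300, 16, 105, 121), (303, 17, 106, 221), (306, 17, 107, 222), (309, 16, 111, 220), (312, 13, 137, 170), (315, 13, 139, 173), (318, 13, 138, 177), (321, 13, 142, 178), (324, 17, 12, 149), (327, 18, 128, 82)]
```

```bash
p="python3 -m pendant"
$p '[[[-0.4,0.2,0,0],[-0.8,0.3,0,0],[-1,0.3,0,0],[-1,0.3,0,0]]]'|head -2
$p '[[[-0.4,0.2,0,0],[-0.8,0.3,0,0],[-1,0.36,0,0],[-1,0.36,0,0]]]'|head -2
$p '[[[-0.4,0,0,0],[-0.7,0,0.2,0],[-0.7,0,0.6,0],[-0.7,0,0.6,0]]]'|head -2
$p '[[[0,0,0.4,0],[0,0,0.8,0],[0,0,1,0],[0,0,1,0],[0,0,1,0],[0,0,1,0]]]'|sed -n '2p;6,8p'
python3 -c "
from h import *
for i in range(3): print(rel((.5314,-.0015,.030)))"
```

```text
time_s: 20.3
tcp_pos: [0.6007, -0.1598, 0.2691]
time_s: 20.7
tcp_pos: [0.546, -0.0695, 0.2688]
time_s: 21.1
tcp_pos: [0.5301, -0.0027, 0.2032]
tcp_pos: [0.5352, -0.0023, 0.1104]
gripper_force: 30.0
[-0.015  0.039  0.803]
[-0.015  0.039  0.803]
[-0.015  0.039  0.803]
```

```bash
p="python3 -m pendant"
$p '[[[0,0,0,0],[0,0,0,0],[0,0,0,0]]]'|sed -n '2,4p'
$p '[[[-0.015,0.035,0.3,0],[-0.015,0.035,0.5,0],[-0.015,0.035,0.5,0],[-0.015,0.035,0.5,0],[-0.015,0.035,0.5,0]]]'|sed -n '2,6p'
python3 -c "
from h import *
print(rel((.5314,-.0015,.030)))"
```

```text
tcp_pos: [0.5335, -0.002, 0.1089]
ee_rot: [[0.193, -0.981, 0.001], [-0.981, -0.193, 0.0], [-0.0, -0.001, -1.0]]
wrist_force: [0.8, 0.4, -1.0]
tcp_pos: [0.5306, -0.001, 0.0594]
ee_rot: [[0.193, -0.981, 0.003], [-0.981, -0.193, 0.0], [0.0, -0.003, -1.0]]
wrist_force: [0.2, 1.0, -0.5]
gripper_width: 0.7
gripper_force: 30.0
[ 0.006 -0.006  0.294]
```

```bash
p="python3 -m pendant"
$p '[[[0.006,0,0.1,0],[0.006,0,0.2,0],[0.006,0,0.2,0],[0.006,0,0.2,0],[0.006,0,0.2,0],[0.006,0,0.2,0]]]'|sed -n '2p;4,6p'
$p '[[[0,0,0.02,0],[0,0,0.02,0],[0,0,0.04,0],[0,0,0.04,0],[0,0,0.04,0]]]'|sed -n '2p;4,6p'
```

```text
tcp_pos: [0.5298, -0.0018, 0.0384]
wrist_force: [-0.1, -0.2, -0.3]
gripper_width: 0.698
gripper_force: 30.0
tcp_pos: [0.5297, -0.0018, 0.0354]
wrist_force: [-3.1, 0.7, 8.4]
gripper_width: 0.701
gripper_force: 30.0
```

```bash
p="python3 -m pendant"
$p '[[[0,0,0,0],[0,0,0,0],[0,0,0,0],[0,0,0,0],[0,0,0,0]]]' 0.12|tail -2
$p '[[[0,0,-0.1,0],[0,0,-0.5,0],[0,0,-0.9,0],[0,0,-1,0]]]'|head -2
$p '[[[0,0,-0.4,0],[0,0,-0.8,0],[0,0,-1,0],[0,0,-1,0]]]'|head -2
$p '[[[0.3,0.3,-0.3,0],[0.6,0.6,-0.3,0],[1,1,-0.3,0],[1,1,-0.3,0]]]'|head -2
$p '[[[0.3,0.3,0,0],[0.6,0.6,0,0],[1,1,0,0],[1,1,0,0]]]'|head -2
$p '[[[0,0,0.4,0],[0,0,0.8,0],[0,0,1,0],[0,0,1,0],[0,0,1,0],[0,0,1,0],[0,0,1,0]]]'|head -2
python3 - <<'E'
from h import *
print(rel((.369,-.2415,.005)))
T,c=cap("top");H["pt"]=((10,60,115),(22,150,255));u=px(c,(.5314,-.0015,.046)).astype(int);print(u,[(np.round(b,1).tolist(),np.round(onz(c,b[:2],.046),4)) for b in blobs(T,"pt",60,(u[0]-20,u[1]-20,u[0]+20,u[1]+20))])
E
```

```text
gripper_width: 0.874
gripper_force: 0.0
time_s: 24.5
tcp_pos: [0.5326, -0.0014, 0.1396]
time_s: 24.9
tcp_pos: [0.5312, -0.0016, 0.2382]
time_s: 25.3
tcp_pos: [0.4471, -0.1217, 0.2634]
time_s: 25.7
tcp_pos: [0.3688, -0.2388, 0.2631]
time_s: 26.4
tcp_pos: [0.3729, -0.2368, 0.1654]
[0.037 0.051 1.604]
[285 205] []
```

```bash
p="python3 -m pendant"
$p '[[[0.02,0.03,0.4,0],[0.02,0.03,0.8,0],[0.02,0.03,1,0],[0.02,0.03,1,0],[0.02,0.03,1,0]]]'|head -2
$p '[[[0,0,0.2,0],[0,0,0.3,0],[0,0,0.3,0],[0,0,0.3,0],[0,0,0.3,0],[0,0,0.3,0]]]'|head -2
python3 - <<'E'
from h import *
print(rel((.369,-.2415,.006)))
T,c=cap("top","t5");hs=cv2.cvtColor(T,cv2.COLOR_RGB2HSV);print(hs[205,275:300].tolist())
E
```

```text
time_s: 26.95
tcp_pos: [0.3702, -0.2395, 0.065]
time_s: 27.55
tcp_pos: [0.3698, -0.2394, 0.0348]
[0.019 0.013 0.288]
[[11, 134, 80], [13, 134, 82], [14, 120, 98], [15, 108, 111], [17, 106, 113], [17, 106, 113], [16, 104, 115], [17, 105, 114], [17, 105, 109], [17, 104, 110], [16, 108, 111], [17, 106, 113], [16, 108, 113], [16, 107, 110], [17, 108, 111], [16, 106, 113], [17, 107, 114], [16, 110, 111], [14, 128, 98], [13, 144, 92], [13, 144, 119], [15, 129, 119], [17, 105, 109], [17, 59, 87], [0, 0, 70]]
```

```bash
p="python3 -m pendant"
python3 - <<'E'
from h import *
T=cv2.imread("pics/t5.png")[:,:,::-1].copy();c=optics.get_calibration("top");H["pt"]=((14,80,90),(22,122,255));print([(np.round(b,1).tolist(),np.round(onz(c,b[:2],.046),4)) for b in blobs(T,"pt",60,(268,190,296,222))])
E
$p '[[[0.019,0.013,0.15,0],[0.019,0.013,0.28,0],[0.019,0.013,0.28,0],[0.019,0.013,0.28,0],[0.019,0.013,0.28,0]]]'|sed -n '2p;4p'
$p '[[[0,0,0,0],[0,0,0,0],[0,0,0,0],[0,0,0,0],[0,0,0,0],[0,0,0,0]]]' 1 |sed -n '2p;5,8p'
$p '[[[0,0,-0.2,0],[0,0,-0.5,0],[0,0,-0.9,0],[0,0,-1,0]]]'|sed -n '2p;6,8p'
$p '[[[0,0,-0.4,0],[0,0,-0.8,0],[0,0,-1,0]]]'|sed -n '2p;6,8p'
$p '[[[0,0,-0.4,0],[0,0,-0.6,0],[0,0,-0.6,0],[0,0,-0.6,0],[0,0,-0.6,0],[0,0,-0.6,0]]]'|sed -n '2p;5,8p'
python3 -c "
from h import *
print(rel((.5314,-.0015,.030)))"
```

```text
[([284.9, 207.0, 196.5, 16.2, 16.1], array([ 5.277e-01, -4.000e-04,  4.600e-02])), ([284.5, 201.7, 138.0, 21.4, 15.0], array([5.424e-01, 4.000e-04, 4.600e-02]))]
tcp_pos: [0.369, -0.2415, 0.0068]
wrist_force: [-0.6, 0.4, 0.5]
tcp_pos: [0.3686, -0.2414, 0.0064]
gripper_width: 0.704
gripper_force: 30.0
tcp_pos: [0.3706, -0.2421, 0.1095]
gripper_force: 30.0
tcp_pos: [0.3694, -0.2417, 0.2088]
gripper_force: 30.0
tcp_pos: [0.3676, -0.2411, 0.2646]
gripper_width: 0.703
gripper_force: 30.0
[-2.032 -2.075  2.343]
```

```bash
p="python3 -m pendant"
$p '[[[-0.35,-0.35,0,0],[-0.7,-0.7,0,0],[-1,-1,0,0],[-1,-1,0,0]]]'|head -2
$p '[[[-0.35,-0.35,0,0],[-0.7,-0.7,0,0],[-1.0,-1,0,0],[-1,-1,0,0]]]'|head -2
$p '[[[-0.03,-0.07,0.4,0],[-0.03,-0.07,0.8,0],[-0.03,-0.07,1,0],[-0.03,-0.07,1,0],[-0.03,-0.07,1,0],[-0.03,-0.07,1,0]]]'|head -2
$p '[[[0,0,0.4,0],[0,0,0.8,0],[0,0,0.8,0],[0,0,0.8,0],[0,0,0.8,0],[0,0,0.8,0],[0,0,0.8,0]]]'|sed -n '2p;5,8p'
python3 -c "
from h import *
print(rel((.5305,-.0015,.0534)))"
```

```text
time_s: 30.4
tcp_pos: [0.4493, -0.1209, 0.2649]
time_s: 30.8
tcp_pos: [0.5281, -0.0035, 0.2643]
time_s: 31.4
tcp_pos: [0.5334, -0.0024, 0.1678]
tcp_pos: [0.5333, -0.002, 0.0878]
gripper_width: 0.707
gripper_force: 30.0
[-0.01   0.028  0.344]
```

```bash
p="python3 -m pendant"
$p '[[[0,0.025,0.15,0],[0,0.025,0.3,0],[0,0.025,0.3,0],[0,0.025,0.3,0],[0,0.025,0.3,0],[0,0.025,0.3,0]]]'|sed -n '2p;4,6p'
$p '[[[0,0,0.03,0],[0,0,0.05,0],[0,0,0.06,0],[0,0,0.06,0],[0,0,0.06,0]]]'|sed -n '2p;4,6p'
```

```text
tcp_pos: [0.5305, -0.0025, 0.057]
wrist_force: [0.5, 0.3, 0.2]
gripper_width: 0.7
gripper_force: 30.0
tcp_pos: [0.5302, -0.0026, 0.0524]
wrist_force: [-4.4, 1.2, 14.0]
gripper_width: 0.705
gripper_force: 30.0
```

```bash
p="python3 -m pendant"
$p '[[[0,0,0,0],[0,0,0,0],[0,0,0,0],[0,0,0,0],[0,0,0,0]]]' 0.12|tail -2
$p '[[[0,0,-0.1,0],[0,0,-0.5,0],[0,0,-0.9,0],[0,0,-1,0]]]'|head -2
$p '[[[0,0,-0.4,0],[0,0,-0.8,0],[0,0,-1,0]]]'|head -2
$p '[[[0.4,0,-0.3,0],[0.8,0,-0.6,0],[1,0,-0.6,0]]]'|head -2
$p '[[[0.4,0,0,0],[0.8,0,0,0],[1,0,0,0],[1,0,0,0],[1,0,0,0],[1,0,0,0]]]'|head -2
cat > look.py <<'E'
from h import *
import sys
H.update(pw=((14,40,100),(28,122,255)),stl=((0,0,120),(30,45,255)))
G=eval(sys.argv[1]);k=sys.argv[2]
w,c=cap("wrist");u=px(c,G).astype(int);b=blobs(w,k,60,(max(u[0]-32,0),max(u[1]-32,0),u[0]+32,min(u[1]+32,236)))
print(u,[(np.round(q,1).tolist(),np.round(onz(c,q[:2],G[2]),4)) for q in b][:2]);np.save(sys.argv[3]+".npy",np.r_[np.array(c["camera_from_world"]).ravel(),b[0][:2]])
E
python3 look.py '(.594,-.369,.02)' pw b1
$p '[[[0.4,0,0,0],[0.6,0,0,0],[0.6,0,0,0],[0.6,0,0,0],[0.6,0,0,0]]]'|head -2
python3 look.py '(.594,-.369,.02)' pw b2
cat > two.py <<'E'
from h import *
import sys
K=optics.get_calibration("wrist");o=[]
for k in sys.argv[1:3]:
    v=np.load(k+".npy");o.append((dict(K,camera_from_world=v[:16].reshape(4,4)),v[16:]))
print(tri(*o))
E
python3 two.py b1 b2; python3 -c "
from h import *
print(rel((.594,-.369,.006)))"
```

```text
gripper_width: 0.875
gripper_force: 0.0
time_s: 34.1
tcp_pos: [0.5329, -0.0023, 0.1556]
time_s: 34.4
tcp_pos: [0.5311, -0.0027, 0.2543]
time_s: 34.7
tcp_pos: [0.5512, -0.1032, 0.3154]
time_s: 35.3
tcp_pos: [0.5682, -0.1982, 0.3103]
[284  46] [([283.8, 47.7, 988.0, 37.5, 34.2], array([ 0.594 , -0.3671,  0.02  ]))]
time_s: 35.85
tcp_pos: [0.58, -0.2567, 0.3104]
[284  95] [([283.8, 97.0, 880.5, 34.7, 33.0], array([ 0.594 , -0.3669,  0.02  ]))]
(array([ 0.59402015, -0.36679348,  0.0215165 ]), np.float64(1.6023192274703916e-05))
[1.129 0.082 3.045]
```

```bash
p="python3 -m pendant"
$p '[[[0.4,0.04,0,0],[0.8,0.08,0,0],[1,0.08,0,0],[1,0.08,0.2,0]]]'|head -2
$p '[[[0.1,0,0.4,0],[0.1,0,0.8,0],[0.1,0,1,0]]]'|head -2
$p '[[[0,0,0.4,0],[0,0,0.8,0],[0,0,1,0],[0,0,1,0],[0,0,1,0],[0,0,1,0],[0,0,1,0]]]'|head -2
$p '[[[0,0,0.3,0],[0,0,0.5,0],[0,0,0.5,0],[0,0,0.5,0],[0,0,0.5,0],[0,0,0.5,0]]]'|sed -n '2p;4p'
python3 -c "
from h import *
print(rel((.594,-.367,.006)))"
```

```text
time_s: 36.3
tcp_pos: [0.5927, -0.36, 0.2924]
time_s: 36.6
tcp_pos: [0.5917, -0.3656, 0.1859]
time_s: 37.3
tcp_pos: [0.5946, -0.3676, 0.0925]
tcp_pos: [0.5944, -0.3677, 0.042]
wrist_force: [-0.4, 0.1, -0.6]
[-0.009  0.003  0.36 ]
```

```bash
p="python3 -m pendant"
$p '[[[0,0,0.2,0],[0,0,0.36,0],[0,0,0.36,0],[0,0,0.36,0],[0,0,0.36,0]]]'|sed -n '2p;4p'
$p '[[[0,0,0,0],[0,0,0,0],[0,0,0,0],[0,0,0,0],[0,0,0,0],[0,0,0,0]]]' 1 |sed -n '2p;5,8p'
$p '[[[0,0,-0.2,0],[0,0,-0.5,0],[0,0,-0.9,0],[0,0,-1,0]]]'|sed -n '2p;6,8p'
$p '[[[0,0,-0.4,0],[0,0,-0.8,0],[0,0,-1,0]]]'|sed -n '2p;6,8p'
$p '[[[0,0,-0.4,0],[0,0,-0.8,0],[0,0,-0.8,0],[0,0,-0.8,0],[0,0,-0.8,0],[0,0,-0.8,0]]]'|sed -n '2p;5,8p'
python3 -c "
from h import *
print(rel((.5305,-.0015,.0734)))"
```

```text
tcp_pos: [0.594, -0.3677, 0.005]
wrist_force: [-0.1, 0.4, 0.1]
tcp_pos: [0.5936, -0.3674, 0.0046]
gripper_width: 0.707
gripper_force: 30.0
tcp_pos: [0.5958, -0.3686, 0.1092]
gripper_force: 30.0
tcp_pos: [0.5944, -0.368, 0.2078]
gripper_force: 30.0
tcp_pos: [0.5927, -0.367, 0.2817]
gripper_width: 0.701
gripper_force: 30.0
[-3.701 -0.1    2.092]
```

```bash
p="python3 -m pendant"
$p '[[[-0.4,0,0,0],[-0.8,0,0,0],[-1,0,0,0],[-1,0,0,0]]]'|head -2
$p '[[[-0.4,0,0,0],[-0.8,0,0,0],[-1,0,0,0],[-1,0,0,0]]]'|head -2
$p '[[[-0.4,0,0,0],[-0.8,0,0,0],[-1,0,0,0],[-1,0,0,0]]]'|head -2
$p '[[[-0.4,-0.1,0,0],[-0.7,-0.1,0.2,0],[-0.7,-0.1,0.6,0],[-0.7,-0.1,0.8,0],[-0.7,-0.1,0.8,0]]]'|head -2
$p '[[[0,0,0.4,0],[0,0,0.8,0],[0,0,1,0],[0,0,1,0],[0,0,1,0],[0,0,1,0],[0,0,1,0]]]'|sed -n '2p;5,8p'
python3 -c "
from h import *
print(rel((.5305,-.0015,.0716)))"
```

```text
time_s: 40.7
tcp_pos: [0.5735, -0.2668, 0.2836]
time_s: 41.1
tcp_pos: [0.5545, -0.1695, 0.2837]
time_s: 41.5
tcp_pos: [0.5356, -0.0721, 0.2838]
time_s: 42.0
tcp_pos: [0.5302, -0.0039, 0.2004]
tcp_pos: [0.5332, -0.0023, 0.106]
gripper_width: 0.707
gripper_force: 30.0
[-0.013  0.026  0.344]
```

```bash
p="python3 -m pendant"
$p '[[[0,0.025,0.15,0],[0,0.025,0.3,0],[0,0.025,0.3,0],[0,0.025,0.3,0],[0,0.025,0.3,0],[0,0.025,0.3,0]]]'|sed -n '2p;4,6p'
$p '[[[0,0,0.03,0],[0,0,0.05,0],[0,0,0.06,0],[0,0,0.06,0],[0,0,0.06,0]]]'|sed -n '2p;4,6p'
```

```text
tcp_pos: [0.5301, -0.0026, 0.0751]
wrist_force: [0.1, -0.8, -0.7]
gripper_width: 0.709
gripper_force: 30.0
tcp_pos: [0.5298, -0.0027, 0.0705]
wrist_force: [-4.8, 0.2, 12.8]
gripper_width: 0.707
gripper_force: 30.0
```

```bash
p="python3 -m pendant"
$p '[[[0,0,0,0],[0,0,0,0],[0,0,0,0],[0,0,0,0],[0,0,0,0]]]' 0.12|tail -2
$p '[[[0,0,-0.1,0],[0,0,-0.5,0],[0,0,-0.9,0],[0,0,-1,0]]]'|head -2
$p '[[[0,0,-0.4,0],[0,0,-0.8,0],[0,0,-1,0]]]'|head -2
$p '[[[0.4,0.4,-0.3,0],[0.7,0.7,-0.3,0],[0.7,0.7,-0.3,0],[0.7,0.7,-0.3,0],[0.7,0.7,-0.3,0],[0.7,0.7,-0.3,0]]]' 0.45|head -2
sed -i 's/pw=/pl=((0,0,95),(40,60,255)),pw=/' look.py
python3 look.py '(.4837,-.2335,.010)' pl c1
$p '[[[0.4,0,0,0],[0.6,0,0,0],[0.6,0,0,0],[0.6,0,0,0],[0.6,0,0,0],[0.6,0,0,0]]]'|head -2
python3 look.py '(.4837,-.2335,.010)' pl c2
python3 two.py c1 c2; python3 - <<'E'
from h import *
print(rel((.4837,-.2335,.013)))
T,c=cap("top","t6");S,cs=cap("scene","s6");w,_=cap("wrist");u=px(_,(.4837,-.2335,.01)).astype(int)
cv2.imwrite("pics/st.png",np.hstack([cv2.resize(T[180:230,255:315],(360,300),interpolation=2),cv2.resize(S[210:270,235:307],(360,300),interpolation=2)])[:,:,::-1])
E
```

```text
gripper_width: 0.878
gripper_force: 0.0
time_s: 44.7
tcp_pos: [0.5324, -0.0024, 0.1737]
time_s: 45.0
tcp_pos: [0.5305, -0.0028, 0.2723]
time_s: 45.6
tcp_pos: [0.4746, -0.0843, 0.2975]
[293  66] [([293.3, 66.4, 1885.0, 51.6, 47.1], array([ 0.4836, -0.2334,  0.01  ]))]
time_s: 46.25
tcp_pos: [0.4858, -0.1431, 0.2981]
[292 114] [([292.6, 114.2, 1681.0, 47.8, 45.5], array([ 0.4837, -0.2339,  0.01  ]))]
(array([ 0.48359144, -0.2340463 ,  0.00656539]), np.float64(1.2944592814224638e-05))
[0.883 0.196 2.852]
```

View pics/st.png

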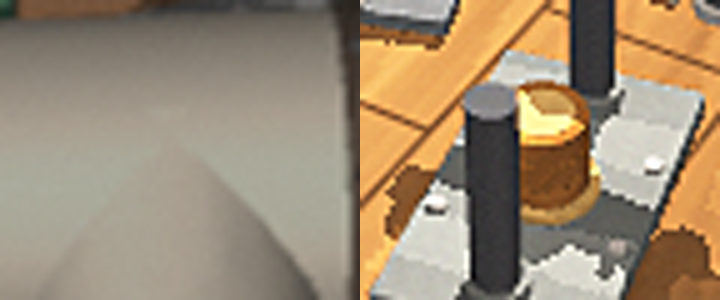

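The stack of three is neat. Next is the plate, gripped by its boss at (0.4836, -0.2337).

```bash
p="python3 -m pendant"
$p '[[[0.4,0.1,0,0],[0.8,0.19,0,0],[0.88,0.19,0.3,0],[0.88,0.19,0.6,0]]]'|head -2
$p '[[[0,0,0.4,0],[0,0,0.8,0],[0,0,1,0],[0,0,1,0]]]'|head -2
$p '[[[0,0,0.4,0],[0,0,0.8,0],[0,0,0.9,0],[0,0,0.9,0],[0,0,0.9,0],[0,0,0.9,0],[0,0,0.9,0]]]'|sed -n '2p;4,5p'
python3 -c "
from h import *
print(rel((.4836,-.2337,.0135)))"
```

```text
time_s: 46.85
tcp_pos: [0.4846, -0.2354, 0.238]
time_s: 47.25
tcp_pos: [0.4818, -0.2333, 0.135]
tcp_pos: [0.4853, -0.2341, 0.0499]
wrist_force: [-0.3, -0.1, 0.3]
gripper_width: 0.545
[-0.008  0.017  0.364]
```

```bash
p="python3 -m pendant"
$p '[[[-0.005,0.01,0.2,0],[-0.005,0.01,0.36,0],[-0.005,0.01,0.36,0],[-0.005,0.01,0.36,0],[-0.005,0.01,0.36,0]]]'|sed -n '2p;4p'
$p '[[[0,0,0,0],[0,0,0,0],[0,0,0,0],[0,0,0,0],[0,0,0,0],[0,0,0,0]]]' 1 |sed -n '2p;4,8p'
$p '[[[0,0,-0.2,0],[0,0,-0.5,0],[0,0,-0.9,0],[0,0,-1,0]]]'|sed -n '2p;6,8p'
$p '[[[0,0,-0.4,0],[0,0,-0.8,0],[0,0,-1,0]]]'|sed -n '2p;6,8p'
$p '[[[0,0,-0.4,0],[0,0,-0.7,0],[0,0,-0.7,0],[0,0,-0.7,0],[0,0,-0.7,0],[0,0,-0.7,0]]]'|sed -n '2p;5,8p'
python3 -c "
from h import *
print(rel((.5302,-.002,.102)))"
```

```text
tcp_pos: [0.4837, -0.2337, 0.0132]
wrist_force: [0.3, -0.2, 0.3]
tcp_pos: [0.4833, -0.2336, 0.0125]
wrist_force: [-0.1, 0.4, 3.3]
gripper_width: 0.357
gripper_force: 30.0
tcp_pos: [0.4851, -0.2342, 0.1155]
gripper_force: 30.0
tcp_pos: [0.4837, -0.2338, 0.2143]
gripper_force: 30.0
tcp_pos: [0.4821, -0.2333, 0.2798]
gripper_width: 0.357
gripper_force: 30.0
[-2.173 -0.925  1.778]
```

```bash
p="python3 -m pendant"
$p '[[[-0.4,-0.2,0,0],[-0.8,-0.4,0,0],[-1,-0.4,0,0],[-1,-0.4,0,0]]]'|head -2
$p '[[[-0.4,-0.2,0,0],[-0.8,-0.4,0,0],[-1,-0.5,0,0],[-1,-0.5,0,0]]]'|head -2
$p '[[[-0.17,-0.02,0,0],[-0.17,-0.02,0.2,0],[-0.17,-0.02,0.6,0],[-0.17,-0.02,1,0],[-0.17,-0.02,1,0],[-0.17,-0.02,1,0]]]'|head -2
$p '[[[0,0,0.2,0],[0,0,0.4,0],[0,0,0.4,0],[0,0,0.4,0],[0,0,0.4,0],[0,0,0.4,0]]]'|sed -n '2p;4,8p'
python3 -c "
from h import *
print(rel((.5302,-.002,.1005)))"
```

```text
time_s: 50.75
tcp_pos: [0.5025, -0.1255, 0.2808]
time_s: 51.15
tcp_pos: [0.5333, -0.0182, 0.2809]
time_s: 51.75
tcp_pos: [0.5318, -0.004, 0.1824]
tcp_pos: [0.5325, -0.0028, 0.1438]
wrist_force: [-0.1, -0.3, -2.4]
gripper_width: 0.355
gripper_force: 30.0
[-0.012  0.023  0.433]
```

```bash
p="python3 -m pendant"
$p '[[[-0.01,0.022,0.2,0],[-0.01,0.022,0.41,0],[-0.01,0.022,0.41,0],[-0.01,0.022,0.41,0],[-0.01,0.022,0.41,0],[-0.01,0.022,0.41,0]]]'|sed -n '2p;4,6p'
$p '[[[0,0,0.02,0],[0,0,0.04,0],[0,0,0.05,0],[0,0,0.05,0],[0,0,0.05,0]]]'|sed -n '2p;4,6p'
```

```text
tcp_pos: [0.5298, -0.0022, 0.1022]
wrist_force: [-0.1, 0.1, -3.0]
gripper_width: 0.352
gripper_force: 30.0
tcp_pos: [0.5296, -0.0023, 0.0985]
wrist_force: [-4.2, 0.9, 9.8]
gripper_width: 0.352
gripper_force: 30.0
```

```bash
p="python3 -m pendant"
$p '[[[0,0,0,0],[0,0,0,0],[0,0,0,0],[0,0,0,0],[0,0,0,0]]]' 0.45|tail -2
$p '[[[0,0,-0.1,0],[0,0,-0.5,0],[0,0,-0.9,0],[0,0,-1,0]]]'|head -2
$p '[[[0,0,-0.4,0],[0,0,-0.8,0],[0,0,-1,0]]]'|head -2
$p '[[[0,0,-0.4,0],[0,0,-0.8,0],[0,0,-1,0]]]'|head -2
$p '[[[-0.4,0.3,0,0],[-0.8,0.45,0,0],[-1,0.45,0,0],[-1,0.45,0,0]]]'|head -2
$p '[[[-0.3,0,0,0],[-0.4,0,0,0],[-0.4,0,0,0],[-0.4,0,0,0],[-0.4,0,0,0]]]'|head -2
python3 - <<'E'
from h import *
w,c=cap("wrist","w7");np.save("w7.npy",c["camera_from_world"])
H.update(pl=((0,0,95),(40,50,255)),blk=((0,0,15),(180,70,62)),steel=((0,10,150),(30,45,255)))
def q(n,P,k,r_):
    u=px(c,P).astype(int);b=blobs(w,k,60,(u[0]-r_,u[1]-r_,u[0]+r_,u[1]+r_));print(n,u,[(np.round(x,1).tolist(),np.round(onz(c,x[:2],P[2]),4)) for x in b][:2])
q("plate",(.5305,-.002,.096),"pl",28);q("hinge",(.5131,.0917,.21),"steel",23);q("knob",(.4235,.0902,.229),"blk",20)
cv2.imwrite("pics/w7c.png",cv2.resize(w[0:235,60:400],(800,553))[:,:,::-1])
E
```

```text
gripper_width: 0.549
gripper_force: 1.0
time_s: 54.35
tcp_pos: [0.5313, -0.0022, 0.2013]
time_s: 54.65
tcp_pos: [0.5297, -0.0025, 0.2999]
time_s: 54.95
tcp_pos: [0.5293, -0.0026, 0.3999]
time_s: 55.35
tcp_pos: [0.4644, 0.0885, 0.3961]
time_s: 55.85
tcp_pos: [0.4581, 0.1255, 0.396]
plate [243  75] [([242.8, 55.9, 2394.5, 89.1, 55.9], array([ 0.5352, -0.0258,  0.096 ])), ([220.8, 96.9, 158.5, 22.9, 14.6], array([0.5562, 0.0306, 0.096 ]))]
hinge [233 153] [([233.7, 153.7, 931.5, 35.5, 34.1], array([0.5132, 0.092 , 0.21  ]))]
knob [317 170] [([317.6, 170.6, 564.5, 28.9, 25.5], array([0.4233, 0.0906, 0.229 ]))]
```

View pics/w7c.png

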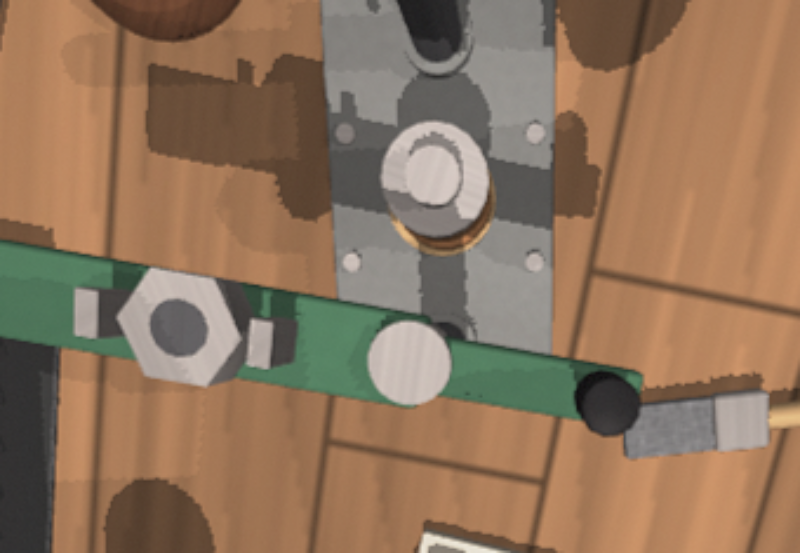

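The plate sits boss-up on the stack (px (245,76)). The nut has one pair of flats parallel to the arm's length, so the nut will suit the fingers once the gate is shut. Knob at (0.4233, 0.0906): I'll go and grip it.

```bash
p="python3 -m pendant"
python3 -c "
from h import *
print(rel((.4234,.0904,.214)))"
$p '[[[0.28,0.41,0,0],[0.28,0.41,0.4,0],[0.28,0.41,0.8,0],[0.28,0.41,0.8,0],[0.28,0.41,0.8,0],[0.28,0.41,0.8,0]]]'|head -2
python3 -c "
from h import *
print(rel((.4234,.0904,.214)))"
```

```text
[0.278 0.408 1.821]
time_s: 56.5
tcp_pos: [0.4248, 0.0914, 0.3187]
[0.007 0.02  1.047]
```

```bash
p="python3 -m pendant"
$p '[[[0,0.01,0.4,0],[0,0.01,0.8,0],[0,0.01,1,0],[0,0.01,1,0],[0,0.01,1,0],[0,0.01,1,0]]]'|sed -n '2p;4p'
$p '[[[0,0.01,0.04,0],[0,0.01,0.04,0],[0,0.01,0.04,0],[0,0.01,0.04,0]]]'|sed -n '2p;4p'
$p '[[[0,0.01,0.04,0],[0,0.01,0.04,0],[0,0.01,0.04,0],[0,0.01,0.04,0],[0,0.01,0.04,0]]]' 1
cat > arc.py <<'E'
from h import *
import sys
s=sense();R=np.array(s["ee_rot"]);h=np.array([.5131,.0919]);k=np.array(s["tcp_pos"])[:2]
a0=np.arctan2(*(k-h)[::-1]);a0=a0 if a0>0 else a0+2*np.pi;rad=np.linalg.norm(k-h);print("phi",np.degrees(a0),"r",rad,"to go",np.degrees(a0)-101.1)
for d in eval(sys.argv[1]):
    a=a0-np.radians(d);v=np.r_[h+.0897*np.array([np.cos(a),np.sin(a)])-k,0];print(d,np.round(R.T@v*10,3)[:2],round(np.radians(d)/2,3))
E
python3 arc.py 'range(5,41,5)'
```

```text
tcp_pos: [0.4239, 0.0917, 0.2185]
wrist_force: [0.3, -0.3, 0.7]
tcp_pos: [0.4213, 0.0906, 0.2124]
wrist_force: [-0.4, -0.3, 0.5]
time_s: 58.0
tcp_pos: [0.4237, 0.0916, 0.2086]
ee_rot: [[0.194, -0.981, 0.008], [-0.981, -0.194, 0.002], [-0.001, -0.008, -1.0]]
wrist_force: [10.0, -0.5, -7.1]
gripper_width: 0.291
gripper_force: 30.0
phi 180.19488316394057 r 0.0894275502476731 to go 79.09488316394058
5 [-0.077 -0.016] 0.044
10 [-0.151 -0.04 ] 0.087
15 [-0.223 -0.071] 0.131
20 [-0.291 -0.109] 0.175
25 [-0.357 -0.152] 0.218
30 [-0.418 -0.201] 0.262
35 [-0.475 -0.254] 0.305
40 [-0.527 -0.313] 0.349
```

```bash
p="python3 -m pendant"
$p '[[[-0.077,-0.016,0,0.044],[-0.151,-0.04,0,0.087],[-0.223,-0.071,0,0.131],[-0.291,-0.109,0,0.175],[-0.357,-0.152,0,0.218],[-0.418,-0.201,0,0.262],[-0.475,-0.254,0,0.305],[-0.527,-0.313,0,0.349]]]'
$p '[[[0,0,0,0],[0,0,0,0],[0,0,0,0]]]'
python3 arc.py 'range(5,41,5)'
```

```text
time_s: 58.8
tcp_pos: [0.4431, 0.1479, 0.2086]
ee_rot: [[-0.484, -0.875, 0.004], [-0.875, 0.484, -0.002], [-0.001, -0.005, -1.0]]
wrist_force: [6.7, -4.3, -2.4]
gripper_width: 0.288
gripper_force: 30.0
time_s: 59.1
tcp_pos: [0.4439, 0.1489, 0.2087]
ee_rot: [[-0.482, -0.876, 0.007], [-0.876, 0.482, 0.001], [-0.004, -0.005, -1.0]]
wrist_force: [9.3, -2.5, -5.0]
gripper_width: 0.292
gripper_force: 30.0
phi 140.55997988108535 r 0.08964902521581661 to go 39.45997988108536
5 [-0.076 -0.017] 0.044
10 [-0.151 -0.042] 0.087
15 [-0.223 -0.072] 0.131
20 [-0.292 -0.109] 0.175
25 [-0.357 -0.152] 0.218
30 [-0.419 -0.2  ] 0.262
35 [-0.476 -0.254] 0.305
40 [-0.528 -0.312] 0.349
```

```bash
p="python3 -m pendant"
$p '[[[-0.076,-0.017,0,0.044],[-0.151,-0.042,0,0.087],[-0.223,-0.072,0,0.131],[-0.292,-0.109,0,0.175],[-0.357,-0.152,0,0.218],[-0.419,-0.2,0,0.262],[-0.46,-0.238,0,0.29],[-0.49,-0.269,0,0.315]]]'|sed -n '2p;4p;6p'
$p '[[[-0.04,-0.01,0,0.02],[-0.06,-0.02,0,0.035],[-0.06,-0.02,0,0.035],[-0.06,-0.02,0,0.035]]]'
python3 arc.py '[2,4]'
```

```text
tcp_pos: [0.4885, 0.1784, 0.2086]
wrist_force: [-0.5, 0.4, 2.4]
gripper_force: 30.0
time_s: 60.3
tcp_pos: [0.4951, 0.1801, 0.2086]
ee_rot: [[-0.933, -0.36, 0.003], [-0.36, 0.933, 0.003], [-0.003, 0.001, -1.0]]
wrist_force: [0.2, 5.3, 1.8]
gripper_width: 0.29
gripper_force: 30.0
phi 101.5280591047184 r 0.09001538773090269 to go 0.42805910471840036
2 [-0.03  -0.009] 0.017
4 [-0.061 -0.016] 0.035
```

```bash
p="python3 -m pendant"
$p '[[[-0.02,-0.005,0,0.012],[-0.03,-0.009,0,0.017],[-0.03,-0.009,0,0.017],[-0.03,-0.009,0,0.017]]]'|sed -n '2p;4p'
$p '[[[-0.02,0,0,0],[-0.03,0,0,0],[-0.03,0,0,0],[-0.03,0,0,0]]]'|sed -n '2p;4p'
python3 arc.py '[2]'
```

```text
tcp_pos: [0.4978, 0.1806, 0.2087]
wrist_force: [-1.4, 6.5, 2.9]
tcp_pos: [0.4984, 0.1807, 0.2086]
wrist_force: [-8.6, 6.1, 5.8]
phi 99.38138347214448 r 0.0900402506735371 to go -1.7186165278555166
2 [-0.03  -0.009] 0.017
```

```bash
p="python3 -m pendant"
$p '[[[0.03,0,0,0],[0.03,0,0,0],[0.03,0,0,0],[0.03,0,0,0],[0.03,0,0,0]]]' 0.45|tail -2
$p '[[[0,0,-0.1,0],[0,0,-0.5,0],[0,0,-0.9,0],[0,0,-1,0]]]'|head -2
$p '[[[0,0,-0.4,0],[0,0,-0.6,0],[0,0,-0.6,-0.07],[0,0,-0.6,-0.14],[0,0,-0.6,-0.21],[0,0,-0.6,-0.28],[0,0,-0.6,-0.35],[0,0,-0.6,-0.35]]]'|head -2
$p '[[[0,0,0,-0.07],[0,0,0,-0.14],[0,0,0,-0.21],[0,0,0,-0.28],[0,0,0,-0.33],[0,0,0,-0.348],[0,0,0,-0.348],[0,0,0,-0.348]]]'|head -5
python3 - <<'E'
from h import *
w,c=cap("wrist","w8");np.save("w8.npy",c["camera_from_world"]);print(sense()["tcp_pos"],px(c,(.5300,-.0018,.234)),px(c,(.5131,.0919,.21)),px(c,(.4984,.1807,.246)))
h=cv2.cvtColor(w,cv2.COLOR_RGB2HSV);u=px(c,(.53,-.0018,.234)).astype(int);print(h[u[1],u[0]],h[u[1]-17,u[0]])
u=[int(min(max(u[0],80),480)),int(max(u[1],80))]
cv2.imwrite("pics/w8c.png",cv2.resize(w[:240,120:400],(700,600))[:,:,::-1])
E
```

```text
gripper_width: 0.541
gripper_force: 0.0
time_s: 62.0
tcp_pos: [0.4995, 0.1796, 0.3141]
time_s: 62.8
tcp_pos: [0.4973, 0.1789, 0.3682]
time_s: 63.6
tcp_pos: [0.4973, 0.1789, 0.3681]
ee_rot: [[0.155, -0.988, -0.0], [-0.988, -0.155, -0.0], [0.0, 0.0, -1.0]]
wrist_force: [0.3, -0.5, 0.6]
gripper_width: 0.548
[0.49731674 0.17897994 0.36814156] [272.68785425 -17.99303469] [275.77238401 107.87024445] [276.47898697 208.35368965]
[165  30  17] [10 40 19]
```

View pics/w8c.png

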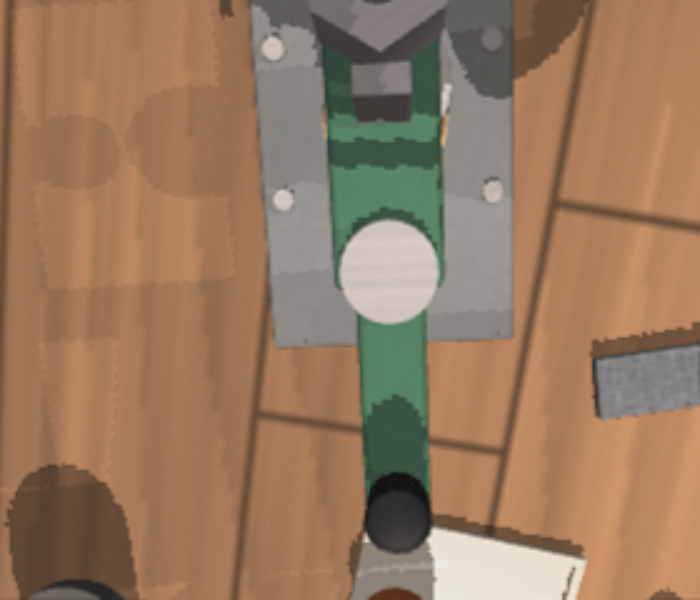

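```bash
p="python3 -m pendant"
$p '[[[0.4,0,0,-0.02],[0.8,0,0,-0.02],[1,0,0,-0.02],[1,0,0,-0.02],[1,0,0,-0.02],[1,0,0,-0.02]]]'|sed -n '2,3p'
cat > nut.py <<'E'
from h import *
import sys
w,c=cap("wrist");u=px(c,(.53,-.0018,.233)).astype(int);h=cv2.cvtColor(w,cv2.COLOR_RGB2HSV)
print("px",u,"hsv",h[u[1],u[0]].tolist(),[h[max(u[1]+b,0),u[0]+a].tolist() for a,b in((0,-20),(-20,0),(20,0),(0,20))])
lo=int(sys.argv[1]);m=cv2.inRange(h,(0,0,lo),(180,60,255));z=np.zeros_like(m);r_=38;s=np.s_[max(u[1]-r_,0):u[1]+r_,u[0]-r_:u[0]+r_];z[s]=m[s]
z=cv2.morphologyEx(z,cv2.MORPH_OPEN,np.ones((3,3)))
for q in sorted(cv2.findContours(z,0,cv2.CHAIN_APPROX_NONE)[0],key=cv2.contourArea)[::-1][:4]:
    if cv2.contourArea(q)<60: continue
    W=np.array([onz(c,p,.232)[:2] for p in q[:,0].astype(float)])*1000;hu=cv2.convexHull(W.astype(np.float32))
    ap=cv2.approxPolyDP(hu,4,True)[:,0];(cx,cy),rad=cv2.minEnclosingCircle(hu)
    e=np.roll(ap,-1,0)-ap;L=np.hypot(*e.T);an=np.degrees(np.arctan2(e[:,1],e[:,0]))
    print("area px",cv2.contourArea(q),"centre",np.round(W.mean(0),1),"circ",round(cx,1),round(cy,1),round(rad,1),"edges",[(int(l),round(a%60,1)) for l,a in zip(L,an)])
np.save(sys.argv[2]+".npy",np.r_[np.array(c["camera_from_world"]).ravel(),0,0])
E
python3 nut.py 120 n1
```

```text
tcp_pos: [0.5131, 0.0809, 0.368]
ee_rot: [[0.197, -0.98, -0.0], [-0.98, -0.197, 0.0], [-0.0, 0.0, -1.0]]
px [277 110] hsv [160, 8, 102] [[11, 22, 201], [12, 21, 183], [9, 20, 130], [10, 23, 198]]
area px 4340.0 centre [531.3  -2.1] circ 530.9 -0.9 46.2 edges [(63, np.float32(39.6)), (68, np.float32(11.4)), (63, np.float32(43.0)), (64, np.float32(11.4))]
```

```bash
python3 - <<'E'
from h import *
K=optics.get_calibration("wrist");
def go(w,c,P,lo,hi,r_):
    u=px(c,P).astype(int);h=cv2.cvtColor(w,cv2.COLOR_RGB2HSV)
    m=cv2.inRange(h,(0,10,lo),(30,45,hi));z=np.zeros_like(m);s=np.s_[u[1]-r_:u[1]+r_,u[0]-r_:u[0]+r_];z[s]=m[s]
    q=max(cv2.findContours(z,0,cv2.CHAIN_APPROX_NONE)[0],key=cv2.contourArea)
    W=np.array([onz(c,p,.232)[:2] for p in q[:,0].astype(float)])*1000;hu=cv2.convexHull(W.astype(np.float32));ap=cv2.approxPolyDP(hu,3,True)[:,0];e=np.roll(ap,-1,0)-ap
    print(cv2.contourArea(q),cv2.minEnclosingCircle(hu),[(round(float(np.hypot(*v))),round(float(np.degrees(np.arctan2(v[1],v[0])))%60,1)) for v in e])
w=cv2.imread("pics/w7.png")[:,:,::-1].copy();c=dict(K,camera_from_world=np.load("w7.npy"))
for lo in(140,150,160,168): go(w,c,(.608,.0936,.232),lo,255,32)
w,c=cap("wrist","w9")
for lo in(150,165,180): go(w,c,(.53,-.0018,.232),lo,255,28)
h=cv2.cvtColor(w,cv2.COLOR_RGB2HSV);print(h[82:142:3,277,2].tolist());print(h[110,245:310:3,2].tolist());print(h[95,245:310:3,2].tolist())
E
```

```text
1773.5 ((608.4231567382812, 94.3672866821289), 25.697120666503906) [(23, 1.1), (26, 58.9), (27, 0.5), (23, 1.4), (27, 59.0), (26, 2.9)]
1750.0 ((608.2938232421875, 94.36113739013672), 25.631484985351562) [(25, 0.6), (25, 59.9), (27, 0.5), (24, 2.7), (26, 59.9), (25, 2.6)]
1745.0 ((608.6255493164062, 94.48604583740234), 25.335132598876953) [(25, 0.6), (25, 59.9), (26, 0.1), (25, 0.9), (27, 1.9), (24, 2.2)]
1734.0 ((608.6255493164062, 94.48604583740234), 25.335132598876953) [(25, 0.6), (25, 59.9), (26, 0.1), (25, 0.9), (27, 1.9), (24, 2.2)]
1074.0 ((538.0706176757812, -2.0803871154785156), 27.925600051879883) [(37, 41.5), (19, 40.6), (18, 19.7), (41, 51.6), (27, 4.5)]
972.0 ((534.9998779296875, 1.12697172164917), 23.510704040527344) [(17, 40.1), (27, 40.2), (18, 42.9), (12, 11.4), (8, 42.8), (39, 54.8), (11, 2.5)]
935.0 ((534.5639038085938, 0.8286410570144653), 23.25953483581543) [(18, 41.1), (26, 40.2), (19, 40.6), (12, 11.4), (8, 42.8), (39, 54.8), (10, 1.7)]
[134, 146, 203, 205, 208, 187, 103, 104, 105, 102, 100, 102, 103, 102, 102, 204, 200, 202, 200, 203]
[135, 137, 160, 184, 185, 190, 87, 92, 101, 102, 102, 102, 102, 95, 67, 133, 131, 130, 130, 143, 144, 143]
[153, 152, 165, 189, 186, 184, 185, 200, 202, 206, 208, 207, 184, 133, 135, 133, 133, 134, 138, 142, 142, 143]
```

```bash
python3 - <<'E'
from h import *
w=cv2.imread("pics/w9.png")[:,:,::-1].copy();c=optics.get_calibration("wrist")
H["hole"]=((0,0,85),(180,60,112))
print([(np.round(b,1).tolist(),np.round(onz(c,b[:2],.233),4)) for b in blobs(w,"hole",60,(255,90,295,135))])
print(rel((.5306,-.0015,.208)),sense()["tcp_pos"])
E
python3 -m pendant '[[[0.4,0,0,0],[0.4,0,0,0],[0.4,0,0,0],[0.4,0,0,0]]]' 0.25|sed -n '2p'
python3 - <<'E'
from h import *
w,c=cap("wrist","w10");u=px(c,(.5306,-.0015,.233)).astype(int);print(u)
h=cv2.cvtColor(w,cv2.COLOR_RGB2HSV);print(h[u[1],u[0]-24:u[0]+25:3,2].tolist(),h[u[1]-24:u[1]+25:3,u[0],2].tolist())
H["hole"]=((0,0,80),(180,60,112));print([(np.round(b,1).tolist(),np.round(onz(c,b[:2],.233),4)) for b in blobs(w,"hole",60,(u[0]-20,u[1]-20,u[0]+20,u[1]+20))])
E
```

```text
[([275.4, 111.4, 504.0, 26.8, 25.4], array([ 0.5319, -0.0007,  0.233 ]))]
[ 0.845 -0.009  1.6  ] [0.51303729 0.08109737 0.36804659]
tcp_pos: [0.5209, 0.0418, 0.3681]
[276 156]
[181, 176, 180, 183, 86, 91, 98, 97, 99, 98, 98, 100, 129, 198, 118, 121, 147] [123, 125, 124, 123, 134, 91, 100, 100, 99, 96, 99, 101, 100, 200, 197, 195, 195]
[([275.6, 156.6, 490.0, 25.8, 24.7], array([ 0.5318, -0.0012,  0.233 ]))]
```

```bash
p="python3 -m pendant"
$p '[[[0.4,-0.02,0,0.005],[0.44,-0.02,0.3,0.005],[0.44,-0.02,0.7,0.005],[0.44,-0.02,1,0.005],[0.44,-0.02,1,0.005],[0.44,-0.02,1,0.005],[0.44,-0.02,1,0.005]]]'|sed -n '2p;4p'
python3 -c "
from h import *
print(rel((.5316,-.0011,.208)))"
```

```text
tcp_pos: [0.5329, -0.0012, 0.2705]
wrist_force: [0.2, 0.2, 0.3]
[-0.003  0.016  0.625]
```

```bash
p="python3 -m pendant"
$p '[[[0,0.012,0.3,0],[0,0.012,0.6,0],[0,0.012,0.6,0],[0,0.012,0.6,0],[0,0.012,0.6,0],[0,0.012,0.6,0]]]'|sed -n '2p;4p'
$p '[[[0,0,0,0],[0,0,0,0],[0,0,0,0],[0,0,0,0],[0,0,0,0]]]' 1|sed -n '2,6p'
python3 -c "
from h import *
print(sense()['moment'],rel((.5316,-.0011,.208)))"
$p '[[[0,0,0,0.05],[0,0,0,0.1],[0,0,0,0.15],[0,0,0,0.2]]]'|sed -n '2,4p'
python3 -c "
from h import *
print(sense()['moment'])"
$p '[[[0,0,0,0.03],[0,0,0,0.062],[0,0,0,0.062],[0,0,0,0.062]]]'|sed -n '2,4p'
python3 -c "
from h import *
print(sense()['moment'])"
```

```text
tcp_pos: [0.5316, -0.0017, 0.2102]
wrist_force: [0.4, -0.2, 0.2]
tcp_pos: [0.5322, -0.0016, 0.2085]
ee_rot: [[0.187, -0.982, 0.004], [-0.982, -0.187, 0.001], [0.0, -0.004, -1.0]]
wrist_force: [4.8, 0.2, -1.9]
gripper_width: 0.528
gripper_force: 30.0
[ 0.03382699 -1.20231734 -0.01332374] [-0.006  0.005  0.005]
tcp_pos: [0.5321, -0.0015, 0.2086]
ee_rot: [[-0.214, -0.977, 0.004], [-0.977, 0.214, 0.001], [-0.001, -0.004, -1.0]]
wrist_force: [4.2, 0.1, -1.4]
[ 0.09407258 -1.18228842  0.08636721]
tcp_pos: [0.5321, -0.0016, 0.2085]
ee_rot: [[-0.329, -0.944, 0.004], [-0.944, 0.329, 0.001], [-0.002, -0.003, -1.0]]
wrist_force: [6.5, 0.5, -1.4]
[ 0.14517896 -1.43352401 -0.14215452]
```

```bash
p="python3 -m pendant"
cat > m.py <<'E'
from h import *
import sys
s=sense();print("t",round(s["time_s"],1),"mz",np.round(s["moment"][2],3),"yaw",np.round(np.degrees(np.arctan2(s["ee_rot"][1][0],s["ee_rot"][0][0])),1),"w",round(s["gripper_width"],3),np.round(s["tcp_pos"],4))
if len(sys.argv)>1: cap("scene",sys.argv[1])
E
python3 m.py sh30
$p '[[[0,0,0,0],[0,0,0,0],[0,0,0,0],[0,0,0,0]]]' 0.25|tail -2
$p '[[[0,0,0,-0.07],[0,0,0,-0.14],[0,0,0,-0.21],[0,0,0,-0.28],[0,0,0,-0.35],[0,0,0,-0.42],[0,0,0,-0.49],[0,0,0,-0.524]]]'>/dev/null
$p '[[[0,0,0,0],[0,0,0,0],[0,0,0,0],[0,0,0,0],[0,0,0,0],[0,0,0,0],[0,0,0,0]]]' 1|tail -2
python3 m.py
$p '[[[0,0,0,0.07],[0,0,0,0.14],[0,0,0,0.21]]]'>/dev/null; python3 m.py
$p '[[[0,0,0,0.07],[0,0,0,0.14],[0,0,0,0.21]]]'>/dev/null; python3 m.py
$p '[[[0,0,0,0.05],[0,0,0,0.104],[0,0,0,0.104],[0,0,0,0.104]]]'>/dev/null; python3 m.py sh90
```

```text
t 67.4 mz -0.142 yaw -109.2 w 0.526 [ 0.5321 -0.0016  0.2085]
gripper_width: 0.735
gripper_force: 0.0
gripper_width: 0.523
gripper_force: 30.0
t 69.3 mz -0.072 yaw -49.2 w 0.523 [ 0.5317 -0.0009  0.2081]
t 69.7 mz 0.101 yaw -73.6 w 0.527 [ 0.5319 -0.0007  0.208 ]
t 70.0 mz 0.081 yaw -97.6 w 0.528 [ 0.5323 -0.0006  0.2081]
t 70.3 mz -0.131 yaw -109.3 w 0.521 [ 0.5324 -0.0007  0.2081]
```

```bash
p="python3 -m pendant"
for i in 1; do
$p '[[[0,0,0,0],[0,0,0,0],[0,0,0,0],[0,0,0,0]]]' 0.25|tail -2
$p '[[[0,0,0,-0.07],[0,0,0,-0.14],[0,0,0,-0.21],[0,0,0,-0.28],[0,0,0,-0.35],[0,0,0,-0.42],[0,0,0,-0.49],[0,0,0,-0.524]]]'>/dev/null
$p '[[[0,0,0,0],[0,0,0,0],[0,0,0,0],[0,0,0,0],[0,0,0,0],[0,0,0,0],[0,0,0,0]]]' 1|tail -2
python3 m.py
$p '[[[0,0,0,0.06],[0,0,0,0.12]]]'>/dev/null; python3 m.py
$p '[[[0,0,0,0.06],[0,0,0,0.12]]]'>/dev/null; python3 m.py
$p '[[[0,0,0,0.06],[0,0,0,0.12]]]'>/dev/null; python3 m.py
$p '[[[0,0,0,0.06],[0,0,0,0.12]]]'>/dev/null; python3 m.py
$p '[[[0,0,0,0.044],[0,0,0,0.044],[0,0,0,0.044]]]'>/dev/null; python3 m.py sh150
done
python3 - <<'E'
import cv2,numpy as np
I=[cv2.imread(f"pics/{k}.png") for k in("sh30","sh90","sh150")]
for a,b in((0,1),(1,2)):
    d=cv2.absdiff(I[a],I[b]).max(2);ys,xs=np.nonzero(d[170:300,180:360]>40);print(len(ys),ys.min()+170,ys.max()+170,xs.min()+180,xs.max()+180)
from h import *
c=optics.get_calibration("scene");print([np.round(px(c,(.531,-.001,z)),1).tolist() for z in(.17,.15,.13,.11,.096,.08)])
E
```

```text
gripper_width: 0.731
gripper_force: 0.0
gripper_width: 0.526
gripper_force: 30.0
t 72.3 mz 0.013 yaw -49.2 w 0.526 [ 0.5317 -0.0009  0.2081]
t 72.5 mz 0.07 yaw -63.2 w 0.522 [ 0.5318 -0.0008  0.2081]
t 72.7 mz 0.162 yaw -77.0 w 0.526 [ 0.532  -0.0007  0.2081]
t 72.9 mz 0.107 yaw -90.7 w 0.532 [ 0.5322 -0.0007  0.2081]
t 73.1 mz 0.18 yaw -104.5 w 0.525 [ 0.5323 -0.0007  0.2081]
t 73.4 mz -0.117 yaw -109.3 w 0.526 [ 0.5324 -0.0007  0.2081]
124 170 299 182 304
34 174 234 247 298
[[270.8, 211.3], [270.8, 216.4], [270.8, 221.3], [270.9, 226.1], [270.9, 229.4], [270.9, 233.1]]
```

```bash
cat > prof.py <<'E'
import cv2,numpy as np,sys
for k in sys.argv[1:]:
    g=cv2.cvtColor(cv2.imread(f"pics/{k}.png"),6).astype(int)
    for x in(270,275,279): print(k,x,g[200:240,x].tolist())
E
python3 prof.py sh30 sh90 sh150
```

```text
sh30 270 [84, 128, 143, 110, 112, 113, 116, 114, 115, 117, 120, 120, 114, 82, 83, 84, 84, 84, 83, 84, 77, 66, 45, 42, 42, 36, 68, 139, 170, 172, 109, 115, 115, 153, 158, 163, 164, 117, 144, 78]
sh30 275 [8, 2, 3, 9, 1, 5, 0, 0, 62, 72, 89, 74, 59, 45, 51, 46, 49, 58, 62, 51, 42, 141, 129, 118, 128, 168, 159, 121, 121, 101, 100, 109, 128, 125, 125, 169, 110, 125, 68, 76]
sh30 279 [13, 10, 12, 13, 9, 6, 32, 54, 54, 50, 55, 53, 56, 52, 54, 56, 51, 46, 46, 44, 46, 46, 49, 53, 49, 42, 61, 195, 128, 126, 122, 118, 255, 224, 91, 107, 55, 66, 61, 63]
sh90 270 [85, 124, 146, 111, 115, 114, 115, 117, 119, 118, 123, 120, 114, 84, 82, 79, 84, 85, 86, 86, 76, 65, 45, 46, 45, 40, 56, 112, 172, 172, 113, 114, 116, 152, 158, 163, 167, 117, 143, 77]
sh90 275 [2, 1, 0, 3, 0, 5, 0, 53, 93, 69, 88, 77, 63, 48, 51, 49, 53, 59, 52, 53, 51, 53, 42, 142, 137, 113, 122, 132, 126, 101, 98, 108, 131, 125, 126, 169, 110, 125, 66, 78]
sh90 279 [11, 12, 12, 10, 11, 14, 33, 57, 57, 50, 53, 52, 52, 52, 57, 51, 53, 53, 51, 46, 44, 45, 45, 46, 49, 44, 60, 193, 128, 127, 123, 117, 255, 221, 89, 108, 59, 67, 63, 58]
sh150 270 [84, 126, 142, 111, 114, 114, 114, 117, 115, 116, 116, 121, 116, 84, 81, 86, 84, 86, 84, 87, 79, 61, 46, 46, 48, 40, 73, 97, 131, 136, 115, 116, 116, 157, 157, 165, 164, 120, 141, 77]
sh150 275 [0, 3, 5, 0, 1, 1, 0, 52, 94, 69, 86, 75, 63, 47, 50, 48, 50, 57, 60, 58, 57, 55, 50, 46, 90, 134, 113, 116, 115, 106, 102, 110, 130, 126, 123, 169, 112, 124, 66, 75]
sh150 279 [13, 12, 13, 13, 12, 14, 33, 56, 51, 51, 53, 55, 51, 56, 54, 53, 55, 55, 51, 53, 51, 48, 46, 42, 43, 43, 62, 196, 129, 127, 124, 118, 255, 223, 90, 109, 59, 64, 60, 61]
```

```bash
python3 - <<'E'
from h import *
c=optics.get_calibration("scene")
for z in(.11,.118,.126,.134,.142):
    t=np.linspace(0,2*np.pi,721);P=np.array([px(c,(.531+.021*np.cos(a),-.0015+.021*np.sin(a),z)) for a in t]);i=np.abs(P[:,0]-275.5)<.3;j=np.abs(P[:,0]-270.5)<.3
    print(z,"row of lower rim at col275:",round(P[i,1].max(),2),"col270",round(P[j,1].max(),2))
E
```

```text
0.11 row of lower rim at col275: 229.51 col270 230.65
0.118 row of lower rim at col275: 227.6 col270 228.73
0.126 row of lower rim at col275: 225.66 col270 226.8
0.134 row of lower rim at col275: 223.71 col270 224.84
0.142 row of lower rim at col275: 221.75 col270 222.87
```

```bash
p="python3 -m pendant"
$p '[[[0,0,0,0],[0,0,0,0],[0,0,0,0],[0,0,0,0]]]' 0.25|tail -2
$p '[[[0,0,0,-0.07],[0,0,0,-0.14],[0,0,0,-0.21],[0,0,0,-0.28],[0,0,0,-0.35],[0,0,0,-0.42],[0,0,0,-0.49],[0,0,0,-0.524]]]'>/dev/null
$p '[[[0,0,0,0],[0,0,0,0],[0,0,0,0],[0,0,0,0],[0,0,0,0],[0,0,0,0],[0,0,0,0]]]' 1|tail -2
$p '[[[0,0,0,0.06],[0,0,0,0.12]]]'>/dev/null; python3 m.py
$p '[[[0,0,0,0.06],[0,0,0,0.12]]]'>/dev/null; python3 m.py
$p '[[[0,0,0,0.06],[0,0,0,0.12]]]'>/dev/null; python3 m.py
$p '[[[0,0,0,0.06],[0,0,0,0.12]]]'>/dev/null; python3 m.py
$p '[[[0,0,0,0.044],[0,0,0,0.044],[0,0,0,0.044]]]'>/dev/null; python3 m.py sh210
$p '[[[0,0,0,0],[0,0,0,0],[0,0,0,0],[0,0,0,0]]]' 0.25|tail -2
$p '[[[0,0,0,-0.07],[0,0,0,-0.14],[0,0,0,-0.21],[0,0,0,-0.28],[0,0,0,-0.35],[0,0,0,-0.42],[0,0,0,-0.49],[0,0,0,-0.524]]]'>/dev/null
$p '[[[0,0,0,0],[0,0,0,0],[0,0,0,0],[0,0,0,0],[0,0,0,0],[0,0,0,0],[0,0,0,0]]]' 1|tail -2
$p '[[[0,0,0,0.06],[0,0,0,0.12]]]'>/dev/null; python3 m.py
$p '[[[0,0,0,0.06],[0,0,0,0.12]]]'>/dev/null; python3 m.py
$p '[[[0,0,0,0.06],[0,0,0,0.12]]]'>/dev/null; python3 m.py
$p '[[[0,0,0,0.06],[0,0,0,0.12]]]'>/dev/null; python3 m.py
$p '[[[0,0,0,0.044],[0,0,0,0.044],[0,0,0,0.044]]]'>/dev/null; python3 m.py sh270
python3 prof.py sh210 sh270 | grep -v 279
```

```text
gripper_width: 0.733
gripper_force: 0.0
gripper_width: 0.525
gripper_force: 30.0
t 75.5 mz 0.115 yaw -63.2 w 0.524 [ 0.5318 -0.0008  0.2081]
t 75.8 mz 0.089 yaw -77.0 w 0.529 [ 0.532  -0.0008  0.2081]
t 76.0 mz 0.146 yaw -90.7 w 0.527 [ 0.5322 -0.0007  0.2081]
t 76.2 mz 0.071 yaw -104.5 w 0.524 [ 0.5323 -0.0007  0.2081]
t 76.5 mz -0.075 yaw -109.3 w 0.528 [ 0.5324 -0.0008  0.2081]
gripper_width: 0.73
gripper_force: 0.0
gripper_width: 0.523
gripper_force: 30.0
t 78.6 mz 0.095 yaw -63.2 w 0.528 [ 0.5318 -0.0008  0.2081]
t 78.8 mz 0.131 yaw -77.0 w 0.525 [ 0.532  -0.0008  0.2081]
t 79.0 mz 0.167 yaw -90.7 w 0.527 [ 0.5321 -0.0007  0.2081]
t 79.2 mz 0.186 yaw -104.4 w 0.528 [ 0.5323 -0.0007  0.2081]
t 79.5 mz -0.061 yaw -109.3 w 0.526 [ 0.5324 -0.0008  0.2082]
sh210 270 [84, 127, 146, 109, 116, 111, 115, 115, 117, 118, 119, 126, 113, 81, 81, 83, 86, 85, 84, 86, 75, 63, 49, 49, 49, 46, 38, 147, 160, 113, 124, 117, 118, 155, 158, 163, 165, 117, 142, 79]
sh210 275 [0, 2, 5, 0, 4, 2, 0, 56, 94, 68, 89, 74, 63, 49, 47, 41, 92, 41, 44, 56, 60, 56, 57, 54, 52, 44, 88, 132, 116, 118, 84, 111, 127, 130, 128, 172, 109, 125, 68, 73]
sh270 270 [89, 126, 145, 112, 112, 115, 112, 117, 117, 118, 120, 119, 114, 82, 86, 82, 83, 84, 83, 86, 78, 66, 45, 48, 49, 50, 38, 112, 182, 111, 127, 116, 118, 154, 157, 161, 167, 118, 142, 80]
sh270 275 [0, 2, 0, 4, 3, 2, 0, 57, 96, 68, 87, 74, 62, 47, 44, 41, 93, 48, 44, 43, 57, 64, 54, 53, 54, 51, 93, 134, 137, 115, 109, 110, 126, 129, 126, 169, 112, 125, 71, 76]
```

The shoe's lower edge in the scene view moved about 1.8 px per swing up to 210°, then stopped. Torque also rises from there, so contact is at about 212° and the force is now roughly 10.6 N. I'll add 11° to reach about 12.6 N.

```bash
p="python3 -m pendant"
$p '[[[0,0,0,0.03],[0,0,0,0.06]]]'>/dev/null; python3 m.py
$p '[[[0,0,0,0.02],[0,0,0,0.036]]]'>/dev/null; python3 m.py
$p '[[[0,0,0,0],[0,0,0,0],[0,0,0,0]]]'>/dev/null; python3 m.py sh281
python3 prof.py sh281 | grep 275
```

```text
t 79.8 mz 0.202 yaw -116.2 w 0.529 [ 0.5325 -0.0008  0.2081]
t 80.0 mz 0.157 yaw -120.3 w 0.527 [ 0.5325 -0.0008  0.2081]
t 80.2 mz -0.03 yaw -120.3 w 0.525 [ 0.5325 -0.0008  0.2081]
sh281 275 [44, 10, 11, 10, 10, 16, 7, 8, 38, 73, 77, 77, 60, 46, 47, 41, 93, 45, 47, 45, 54, 63, 54, 54, 51, 51, 92, 134, 136, 114, 106, 108, 129, 128, 127, 171, 111, 123, 68, 74]
```

```bash
p="python3 -m pendant"
$p '[[[0,0,0,0],[0,0,0,0],[0,0,0,0],[0,0,0,0],[0,0,0,0]]]' 0.25|tail -2
$p '[[[0,0,-0.1,0],[0,0,-0.4,0],[0,0,-0.8,0],[0,0,-1,0]]]'|head -2
$p '[[[0,0,-0.4,0],[0,0,-0.8,0],[0,0,-0.8,0],[0,0,-0.8,0]]]'|head -2
$p '[[[0,0,0,-0.07],[0,0,0,-0.14],[0,0,0,-0.21],[0,0,0,-0.28],[0,0,0,-0.35],[0,0,0,-0.36]]]'|head -2
$p '[[[-0.4,0,0,0],[-0.9,0,0,0],[-0.9,0,0,0],[-0.9,0,0,0],[-0.9,0,0,0]]]'|head -5
python3 - <<'E'
from h import *
w,c=cap("wrist","w11");T,ct=cap("top","t11");S,cs=cap("scene","s11")
H["cup"]=((4,150,40),(13,255,255));H["hex"]=((0,10,110),(30,45,255))
print([(np.round(b,1).tolist(),np.round(onz(ct,b[:2],.067),3)) for b in blobs(T,"cup",40)][:3])
u=px(c,(.5316,-.001,.233)).astype(int);print(u)
a=cv2.resize(w[max(u[1]-60,0):u[1]+60,u[0]-60:u[0]+60],(400,400));b=cv2.resize(S[165:265,235:335],(400,400))
cv2.imwrite("pics/fin.png",np.hstack([a,b])[:,:,::-1])
E
```

```text
gripper_width: 0.742
gripper_force: 0.0
time_s: 81.2
tcp_pos: [0.5316, -0.0021, 0.3127]
time_s: 81.6
tcp_pos: [0.5305, -0.0019, 0.3897]
time_s: 82.2
tcp_pos: [0.5299, -0.002, 0.3869]
time_s: 82.7
tcp_pos: [0.5131, 0.0859, 0.3878]
ee_rot: [[0.189, -0.982, -0.001], [-0.982, -0.189, -0.001], [0.0, 0.001, -1.0]]
wrist_force: [0.1, -0.9, 0.7]
gripper_width: 0.752
[([508.0, 334.4, 295.0, 27.4, 23.6], array([ 0.178, -0.601,  0.067]))]
[276 107]
```

View pics/fin.png

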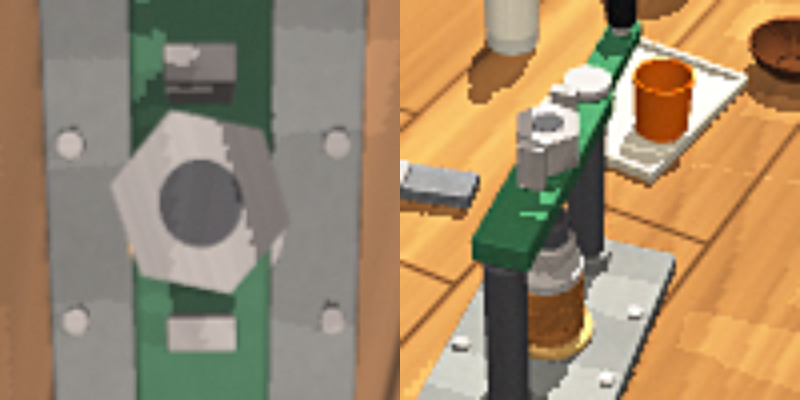

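Final check: the arm is shut square with the bed. The nut sits 11° past its last flat (281°), so it did not spring back. The shoe is on the plate, and the cup stands in the tray. Handing in.

```bash
python3 -c "
from h import *
print(r.finish_job())"
```

```text
the job is handed in; nothing more can be done
None
```

I've handed the job in: the cup stands upright in the tray, the three discs and the plate (boss up) are stacked on the pad, the gate is shut, and the nut is tightened to about 12.5 N. That force is an estimate from the nut's torque and its turn after contact; it was not measured directly.

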